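Load the paint tins into the carrying tray and bar them in

TASK

Get the paint ready to be carried to the job: slide the three small paint tins over the bench and up the lip of the carrying tray, one after another, so that they stand in single file between its rails, pushed back far enough to clear the two screw eyes at its mouth. Then pass the cranked steel bar through both screw eyes, its straight end sticking out well beyond the second one, so that the tins cannot slide out, and let go of it. Their lids are only laid on, so keep the tins upright and do not lift them, and leave the brush, the tape measure and the jar where they are.

Things in the scene. Friction and masses are not known exactly. Their poses are not given: they have to be found in the camera images.
- tray: Fixed tray: pine rails and stop, sheet-steel floor, open mouth. Origin: on the bench (z = 0), midway between the rails, below the line through the screw eyes. x points along the lane from mouth to stop board, y across it to the left, z up. Lane 88 mm wide, floor 2 mm above the bench; pine rails 18 mm thick, 30 mm high. Dark handles outside (x 91 to 189, out to y = +-92 mm, 24 mm high).
- lip (a point): Front edge of the tray's sloping floor lip, mid-width, at bench height (tray x = -68 mm); the lip rises 2 mm to the lane floor at x = -30 mm. Steel guide plates beside it, 30 mm high, flare the lane from 88 mm at x = -6 to about 124 mm at x = -46 mm. Axes as the tray's.
- stop (a point): Inner face of the stop board, mid-lane, at floor height (tray x = 250 mm; board top 62 mm above the bench). With three tins pushed against it the last one's centre is at tray x = 56 mm or so; the bar passes in front of it if all tin centres are beyond x = 44 mm. Axes as the tray's.
- eye_far (a point): Centre of the brass screw eye on the left rail (tray y = +53 mm, away from the robot), 52 mm above the bench. The ring's axis is parallel to the tray's y; opening 17 mm across, wire 4 mm thick. Axes as the tray's.
- eye_near (a point): Centre of the like screw eye on the right rail (tray y = -53 mm, towards the robot), 52 mm above the bench, same size, on the same axis. Axes as the tray's.
- bar: Cranked (L-shaped) round steel bar, 10 mm thick, 90 g, lying flat beyond the tray: straight shaft 186 mm long with a rounded free end; at the other end a leg with a red sleeve, bent square, reaching 35 mm from the shaft's axis. Origin: underside of the shaft near mid-length; shaft axis along x at z = 5 mm, free end at x = 90, leg at x = -91 mm towards +y. Let go in the eyes, the leg swings down.
- bar_tip (a point): Rounded free end of the bar, on the shaft's axis. Axes as the bar's.
- bar_grip (a point): Point on the shaft's axis, 150 mm from the rounded end and 31 mm from the leg's axis: a place to grip across the shaft (10 mm wide); held there, the bar's free end can pass both eyes before the fingers reach the first. Axes as the bar's.
- tin_1: One of three like small round paint tins, 77 mm in diameter, 78 mm high, 190 g (varies), standing upright on the bench. Origin: centre of its underside, z up. Which tin goes in first does not matter.
- tin_2: One of three like small round paint tins, 77 mm in diameter, 78 mm high, 190 g (varies), standing upright on the bench. Origin: centre of its underside, z up. Which tin goes in first does not matter.
- tin_3: One of three like small round paint tins, 77 mm in diameter, 78 mm high, 190 g (varies), standing upright on the bench. Origin: centre of its underside, z up. Which tin goes in first does not matter.
- paint_brush: Bystander: flat paint brush with a red handle, 50 x 202 x 15 mm, lying loose on the bench. Origin: centre of its underside.
- tape_measure: Bystander: yellow and black pocket tape measure standing on its edge, loose, 38 x 84 x 70 mm. Origin: centre of its underside.
- plug_jar: Bystander: clear screw-lid jar with a grey lid and red wall plugs, loose, 67 mm in diameter, 86 mm high. Origin: centre of its underside.

How it is judged (in metres and radians):
On the way, in this order (a step that is already met when the one before it is completed fails the run):
1. a first tin stands between the rails, inside the screw eyes (((x of tin_1 in the frame of tray between 0.035 and 0.24 m and y of tin_1 in the frame of tray between -0.01 and 0.01 m and height (world z) of tin_1 below 0.012 m and angle between tin_1's own z axis and vertical below 0.06 rad) or (x of tin_2 in the frame of tray between 0.035 and 0.24 m and y of tin_2 in the frame of tray between -0.01 and 0.01 m and height (world z) of tin_2 below 0.012 m and angle between tin_2's own z axis and vertical below 0.06 rad) or (x of tin_3 in the frame of tray between 0.035 and 0.24 m and y of tin_3 in the frame of tray between -0.01 and 0.01 m and height (world z) of tin_3 below 0.012 m and angle between tin_3's own z axis and vertical below 0.06 rad))), for 0.1 s.
2. a second tin stands behind it in single file ((((x of tin_1 in the frame of tray between 0.035 and 0.24 m and y of tin_1 in the frame of tray between -0.01 and 0.01 m and height (world z) of tin_1 below 0.012 m and angle between tin_1's own z axis and vertical below 0.06 rad) and (x of tin_2 in the frame of tray between 0.035 and 0.24 m and y of tin_2 in the frame of tray between -0.01 and 0.01 m and height (world z) of tin_2 below 0.012 m and angle between tin_2's own z axis and vertical below 0.06 rad)) or ((x of tin_1 in the frame of tray between 0.035 and 0.24 m and y of tin_1 in the frame of tray between -0.01 and 0.01 m and height (world z) of tin_1 below 0.012 m and angle between tin_1's own z axis and vertical below 0.06 rad) and (x of tin_3 in the frame of tray between 0.035 and 0.24 m and y of tin_3 in the frame of tray between -0.01 and 0.01 m and height (world z) of tin_3 below 0.012 m and angle between tin_3's own z axis and vertical below 0.06 rad)) or ((x of tin_2 in the frame of tray between 0.035 and 0.24 m and y of tin_2 in the frame of tray between -0.01 and 0.01 m and height (world z) of tin_2 below 0.012 m and angle between tin_2's own z axis and vertical below 0.06 rad) and (x of tin_3 in the frame of tray between 0.035 and 0.24 m and y of tin_3 in the frame of tray between -0.01 and 0.01 m and height (world z) of tin_3 below 0.012 m and angle between tin_3's own z axis and vertical below 0.06 rad)))), for 0.1 s.
3. all three tins stand in single file, clear of the bar's line (x of tin_1 in the frame of tray between 0.044 and 0.24 m and y of tin_1 in the frame of tray between -0.01 and 0.01 m and height (world z) of each of tin_1, tin_2, tin_3 below 0.012 m and angle between each of tin_1, tin_2, tin_3's own z axis and vertical below 0.06 rad and x of tin_2 in the frame of tray between 0.044 and 0.24 m and y of tin_2 in the frame of tray between -0.01 and 0.01 m and x of tin_3 in the frame of tray between 0.044 and 0.24 m and y of tin_3 in the frame of tray between -0.01 and 0.01 m), for 0.1 s.
4. the bar goes through both screw eyes (((x of bar_tip in the frame of tray between -0.012 and 0.012 m and z of bar_tip in the frame of tray between 0.04 and 0.064 m and x of bar_grip in the frame of tray between -0.012 and 0.012 m and z of bar_grip in the frame of tray between 0.04 and 0.064 m and y of bar_tip in the frame of tray below -0.061 m and y of bar_grip in the frame of tray above 0.02 m) or (x of bar_tip in the frame of tray between -0.012 and 0.012 m and z of bar_tip in the frame of tray between 0.04 and 0.064 m and x of bar_grip in the frame of tray between -0.012 and 0.012 m and z of bar_grip in the frame of tray between 0.04 and 0.064 m and y of bar_grip in the frame of tray below -0.02 m and y of bar_tip in the frame of tray above 0.061 m))), for 0.1 s.
At the end, for the whole second after the job is handed in: All three tins upright on the tray floor, centres at least 44 mm past the line of the eyes and within 10 mm of the lane's middle; bar through both eyes from either side, rounded end at least 8 mm beyond the second eye's centre; all at rest and let go (all of step 3 and ((x of bar_tip in the frame of tray between -0.012 and 0.012 m and z of bar_tip in the frame of tray between 0.04 and 0.064 m and x of bar_grip in the frame of tray between -0.012 and 0.012 m and z of bar_grip in the frame of tray between 0.04 and 0.064 m and y of bar_tip in the frame of tray below -0.061 m and y of bar_grip in the frame of tray above 0.02 m) or (x of bar_tip in the frame of tray between -0.012 and 0.012 m and z of bar_tip in the frame of tray between 0.04 and 0.064 m and x of bar_grip in the frame of tray between -0.012 and 0.012 m and z of bar_grip in the frame of tray between 0.04 and 0.064 m and y of bar_grip in the frame of tray below -0.02 m and y of bar_tip in the frame of tray above 0.061 m)) and linear speed of each of tin_1, tin_2, tin_3, bar below 0.02 m/s and contact force between the fingers and anything else below 0.5 N); the robot touches nothing.
It fails at once if a tin is lifted more than 25 mm or tipped more than 20 degrees (height (world z) of any of tin_1, tin_2, tin_3 above 0.025 m or angle between any of tin_1, tin_2, tin_3's own z axis and vertical above 0.35 rad).
It fails at once if the brush, the tape measure or the jar is moved more than 30 mm (distance of any of paint_brush, tape_measure, plug_jar from where it was at the start of the episode above 0.03 m).
It also fails if it takes over 72 s, if anything falls off the work surface, if the arm or the gripper's body presses on something with over 40 N, if the wrist force passes 120 N, or if a joint passes its speed limit or range.

ROBOT

A 7-joint arm with a two-finger parallel gripper is mounted at the origin on the work surface; the furniture and walls round the work are solid. World frame = base frame: x ahead of the robot, y to its left, z up, the work surface at z = 0. Lengths are in mm, angles in rad, forces in N, time in s.
With the tool pointing down it reaches from about 375 to 925 mm from the base axis. Payload 3.1 kg.
Tool frame: the origin (TCP) lies on the centre line of the jaws, within the pads' length; the fingertips stand 22 mm ahead of it and the grasp point (between the pads) lies 3 mm ahead of it (robot.tip_extent is the z of the fingertips in the tool frame, in mm); z points along the fingers, y is the line along which they close (so a half turn about z gives the same grasp; the last joint's range is limited). The gripper opens to 85 mm and grips with 20 to 120 N. Pads are 22 mm wide; open, the fingers measure 114 mm over their backs; the gripper's body (76 mm by 85 mm) begins 54 mm behind the grasp point. The pads swing forward as they close: fully open they stand 13 mm farther back than shut.
Start: joints at [1.184, 0.383, 0.044, 1.598, -0.018, 1.161, -0.05], TCP at [185.141, -623.078, 253.269] pointing down, gripper open.
Joint ranges: [-2.61, 2.61], [-0.41, 2.15], [-1.48, 1.57], [0, 2.5], [-1.57, 4.71], [0.05, 1.97], [-2.85, 2.85]. Speed limits (rad/s): [2.79, 2.79, 3.14, 3.14, 3.14, 3.14, 3.14].

INTERFACE

Orientations are given as a unit quaternion [w, x, y, z].
In Python, from plant import robot, eyes, ticket gives the robot as it stands.
- The arm moves only by the tool arm_command, never from a script. Its argument "plan" is a list of rows, each an object with "rot": the turn, a rotation vector about the tool's x, y, z in rad, a list of three; "travel": the shift along the tool's x, y, z in m, a list of three; "jaw": the opening, from 0 (shut) to 1 (fully open). A call has 1 to 20 rows; each row is the pose to reach, as a shift and turn from the pose commanded when the call began, along the tool's axes at that moment; what a row does not reach only later rows make up. A row lasts 1/10 s, in which the tool goes at most 50 mm and 8.59 degrees, less where a joint would pass 70% of its speed; a pose out of reach is approached as far as the arm can. A call with a gripper value outside its range is refused whole. The fingers move at their own pace and stop on an object; the grip force is fixed at half the most. Time passes only in rows, so rows that repeat a pose let the fingers close. It gives the time, the measured TCP pose, the force, the opening and the grip force at its end, in the units of the state.
- robot.sense(): the state, without advancing time (a new reading comes with each control period).
- eyes.capture(name): name is "scene" or "top" or "wrist"; returns (picture, depth): 400x640x3 uint8, red, green, blue; 400x640 float32, mm along the optical axis (not along the pixel's ray), 0 where there is no reading.
- eyes.camera_info(name): a dict with "intrinsics" (3x3 intrinsics, pixels), "distortion" ([k1, k2, p1, p2, k3] as OpenCV has them; the pictures are not rectified), "pose" (4x4, takes a point from camera to world coordinates); the wrist camera has in their place "mount" (4x4, takes a point from camera to tool coordinates, whose origin is the TCP and whose axes are the flange's). Camera axes: x right, y down, z forward; pixel columns grow to the right and rows downward; lengths in mm; the calibration is good to about 2 mm. A picture is of the moment at which its call begins: read the wrist's pose just before it. camera_info takes no time and is no camera call.
- ticket.hand_in(): hands the job in; it is judged then, once.
The state is a dict: "clock": time; "joint_positions": joint angles; "qd": joint speeds; "tau": joint torques, N m; "tcp_pos": TCP position; "tcp_rot": TCP orientation; "ft_force": force on the tool from outside, world axes, zero at the start; "torque": the same for the moment, N m; "width": finger opening in mm; "grasp_force": force on a finger pad.
Only numpy, scipy, OpenCV 4.12 (cv2) and the standard library are available. Lean on these libraries where they do the work, as an engineer would, in place of code of your own. Each camera call takes 0.05 s, during which the arm holds its last target. There are 200 camera calls.

## Working session

There is one attempt and no reset: what is moved stays moved. The work goes in short steps, Python scripts to look and compute and a tool call to move; the robot and the scene stay as the last step left them, time stands still between calls to the robot, and variables do not carry over. Pictures are saved under pics/ and viewed, at most 14 in all, crops included, and the job is handed in when it is done.

Besides the shell and the picture viewer there is one more tool, called after ">>>" as a command line: name --argument value ..., lists and objects as JSON in quotes. arm_command: Moves the arm, as the interface text tells. Its arguments: {"type":"object","properties":{"plan":{"type":"array","items":{"type":"object","properties":{"rot":{"type":"array","items":{"type":"number"}},"travel":{"type":"array","items":{"type":"number"}},"jaw":{"type":"number"}}}}},"required":["plan"]}

```bash
ls; mkdir -p pics; cat > h.py <<'E'
import numpy as np, cv2
from plant import robot, eyes, ticket
from scipy.spatial.transform import Rotation as R
def T_tool(s):
    T=np.eye(4); q=s["tcp_rot"]; T[:3,:3]=R.from_quat([q[1],q[2],q[3],q[0]]).as_matrix(); T[:3,3]=s["tcp_pos"]; return T
def cap(name):
    s=robot.sense(); im,d=eyes.capture(name); c=eyes.camera_info(name)
    P=np.array(c["pose"]) if "pose" in c else T_tool(s)@np.array(c["mount"])
    return im,d,dict(K=np.array(c["intrinsics"]),D=np.array(c["distortion"]),P=P)
def rays(uv,c):
    n=cv2.undistortPoints(np.array(uv,float).reshape(-1,1,2),c["K"],c["D"]).reshape(-1,2)
    return np.c_[n,np.ones(len(n))]
def on_plane(uv,c,z):
    r=rays(uv,c)@c["P"][:3,:3].T; o=c["P"][:3,3]
    return o+r*((z-o[2])/r[:,2])[:,None]
def cloud(d,c,step=1):
    v,u=np.mgrid[0:d.shape[0]:step,0:d.shape[1]:step]; z=d[::step,::step]
    r=rays(np.c_[u.ravel(),v.ravel()],c)*z.reshape(-1,1)
    p=r@c["P"][:3,:3].T+c["P"][:3,3]; p[z.ravel()==0]=np.nan
    return p.reshape(z.shape+(3,))
def project(p,c):
    q=np.linalg.inv(c["P"]); rv,_=cv2.Rodrigues(q[:3,:3])
    return cv2.projectPoints(np.array(p,float).reshape(-1,1,3),rv,q[:3,3],c["K"],c["D"])[0].reshape(-1,2)
def save(im,n): cv2.imwrite("pics/"+n,im[:,:,::-1])
E
python3 - <<'E'
from h import *
s=robot.sense(); print(s["tcp_pos"],s["tcp_rot"],s["clock"],s["width"]); print(T_tool(s).round(3))
for n in("top","scene"):
    im,d,c=cap(n); save(im,n+"0.png"); np.savez(n+"0.npz",im=im,d=d,**c); print(n,c["P"].round(2).tolist(),c["K"].round(1).tolist(),(d==0).mean())
print(robot.tip_extent, np.array(eyes.camera_info("wrist")["mount"]).round(2))
E
```

```text
pics
[ 184.87976946 -622.24059098  251.89088309] [-1.27000273e-03  9.89583307e-01  1.43955564e-01 -2.48729655e-04] 0.0 85.65193106153336
[[ 9.59000e-01  2.85000e-01 -1.00000e-03  1.84880e+02]
 [ 2.85000e-01 -9.59000e-01  2.00000e-03 -6.22241e+02]
 [-0.00000e+00 -3.00000e-03 -1.00000e+00  2.51891e+02]
 [ 0.00000e+00  0.00000e+00  0.00000e+00  1.00000e+00]]
top [[0.06, -0.98, 0.21, 250.7], [-1.0, -0.06, 0.01, 72.57], [0.0, -0.21, -0.98, 1291.25], [0.0, 0.0, 0.0, 1.0]] [[482.4, 0.0, 326.0], [0.0, 482.4, 203.1], [0.0, 0.0, 1.0]] 0.00380078125
scene [[0.94, -0.28, 0.19, 312.22], [-0.34, -0.79, 0.5, -372.86], [0.01, -0.54, -0.84, 835.75], [0.0, 0.0, 0.0, 1.0]] [[399.1, 0.0, 327.4], [0.0, 399.1, 199.4], [0.0, 0.0, 1.0]] 0.00389453125
22.0 [[  -0.     -0.94   -0.33   86.09]
 [   1.     -0.     -0.     -0.45]
 [   0.     -0.33    0.94 -121.42]
 [   0.      0.      0.      1.  ]]
```

View pics/top0.png

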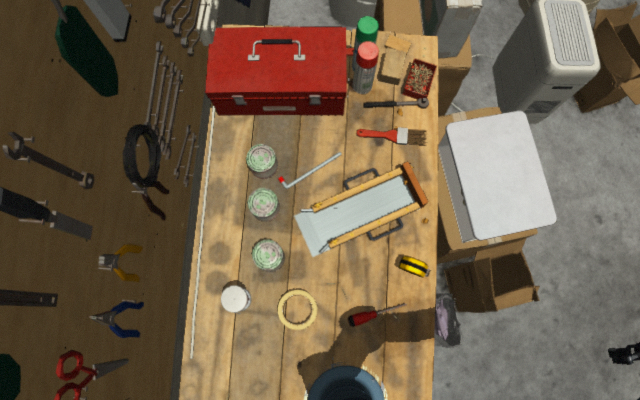

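View pics/scene0.png

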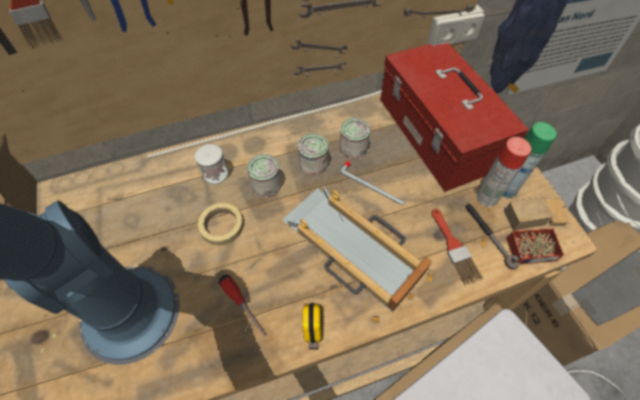

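Top view: tins at about (261,158), (264,204) and (267,255). The tray mouth is near (312,232) and its stop near (417,185). The bar runs from its red leg at (283,181) to its tip at (340,154), the jar is at (236,297), the tape at (413,265) and the brush at (392,136). The scene view agrees. Next I measure with depth.

```bash
cat > m.py <<'E'
from h import *
from scipy.ndimage import label
def load(n):
    f=np.load(n); return f["im"],f["d"],dict(K=f["K"],D=f["D"],P=f["P"])
if __name__=="__main__":
  for n in("top","scene"):
    im,d,c=load(n+"0.npz"); p=cloud(d,c); X,Y,Z=p[...,0],p[...,1],p[...,2]
    ok=(X>200)&(X<800)&(Y>-400)&(Y<350)
    print(n,"bench z",np.nanmedian(Z[ok&(abs(Z)<15)]))
    L,k=label(ok&(Z>68)&(Z<95))
    for i in range(1,k+1):
        m=L==i
        if m.sum()>60:
            q=p[m]; ctr,r=cv2.minEnclosingCircle(q[:,:2].astype(np.float32)); print("  top",q.mean(0).round(1),np.array(ctr).round(1),round(r,1),m.sum(), im[m].mean(0).round())
    hsv=cv2.cvtColor(im,cv2.COLOR_RGB2HSV)
    # rails: z 25..36
    tr=ok&(X>250)&(X<650)&(Y<60)
    for a,b in((22,36),(55,70)):
        L,k=label(tr&(Z>a)&(Z<b))
        for i in range(1,k+1):
            m=L==i
            if m.sum()>60:
                q=p[m]; mu=q.mean(0); w,v=np.linalg.eigh(np.cov(q[:,:2].T)); e=(q[:,:2]-mu[:2])@v
                print("  z",a,b,mu.round(1),"dir",v[:,1].round(3),np.degrees(np.arctan2(v[1,1],v[0,1])).round(2),"len",np.ptp(e,axis=0).round(1),m.sum())
    red=((hsv[...,0]<6)|(hsv[...,0]>174))&(hsv[...,1]>150)&ok
    L,k=label(red)
    for i in range(1,k+1):
        m=L==i
        if m.sum()>8: v,u=np.where(m); print("  red",u.mean().round(1),v.mean().round(1),m.sum(),p[m].mean(0).round(1))
E
python3 m.py
python3 - <<'E'
from m import *
im,d,c=load("top0.npz"); a=cv2.resize(im[130:280,225:435],None,fx=3.8,fy=3.8,interpolation=cv2.INTER_CUBIC); save(a,"topcrop.png")
E
```

```text
top bench z -0.45795040439509194
  top [778.4 199.6  81.1] [778.5 202.3] 148.1 416 [58. 16. 12.]
  top [622.6 264.   73.2] [622.4 263.7] 39.5 608 [154. 164. 137.]
  top [502.7 247.6  72.9] [502.  247.7] 39.0 632 [156. 166. 139.]
  top [368.8 224.8  73.2] [368.9 224.7] 38.9 663 [160. 170. 143.]
  top [252.4 296.8  84.5] [252.1 297.7] 33.1 561 [214. 212. 198.]
  z 22 36 [579.3 -26.6  28.7] dir [-0.468  0.884] 117.88 len [ 36.8 201. ] 516
  z 22 36 [474.8 -57.1  28.5] dir [-0.484  0.875] 118.94 len [ 65.4 259.7] 668
  z 55 70 [ 583.6 -147.    60.7] dir [-0.884 -0.468] -152.09 len [ 20.1 123.9] 318
  z 55 70 [ 365.  -150.9   63.9] dir [0.316 0.949] 71.56 len [36.8 60.5] 290
  red 286.9 97.4 2998 [781.  204.  110.5]
  red 379.6 134.1 253 [731.6 -53.9  11.4]
  red 280.8 178.9 27 [584.5 212.7   8.8]
  red 363.0 317.1 229 [226.8 -29.9  22.9]
scene bench z -0.05424000627999703
  top [778.1 180.7  81.6] [781.7 199.5] 150.9 618 [79. 34. 30.]
  top [621.9 261.3  72.9] [622.2 262.2] 40.8 564 [154. 158. 138.]
  top [502.3 245.5  72.9] [502.2 246.5] 39.1 610 [153. 159. 138.]
  top [252.2 290.9  84.4] [252.1 296.4] 35.5 570 [191. 186. 174.]
  top [367.3 222.2  73. ] [367.3 222.7] 39.7 683 [156. 161. 140.]
  z 22 36 [578.5 -28.7  28.6] dir [-0.461  0.888] 117.43 len [ 42.2 198.9] 725
  z 22 36 [ 6.034e+02 -4.000e-01  2.350e+01] dir [-0.472  0.882] 118.16 len [ 7.7 78.1] 70
  z 22 36 [474.7 -63.8  28.7] dir [-0.457  0.89 ] 117.16 len [ 48.4 276.9] 1060
  z 55 70 [ 580.1 -150.5   61.7] dir [-0.885 -0.466] -152.21 len [ 18.6 124.3] 511
  z 55 70 [ 362.9 -156.3   64.8] dir [0.343 0.939] 69.91 len [36.1 57.8] 491
  red 428.0 128.1 3731 [780.5 180.6 106.1]
  red 347.5 163.3 19 [584.3 209.8   9.5]
  red 445.8 231.0 285 [729.8 -55.2  11.6]
  red 231.7 289.9 325 [225.3 -33.7  24.6]
```

View pics/topcrop.png

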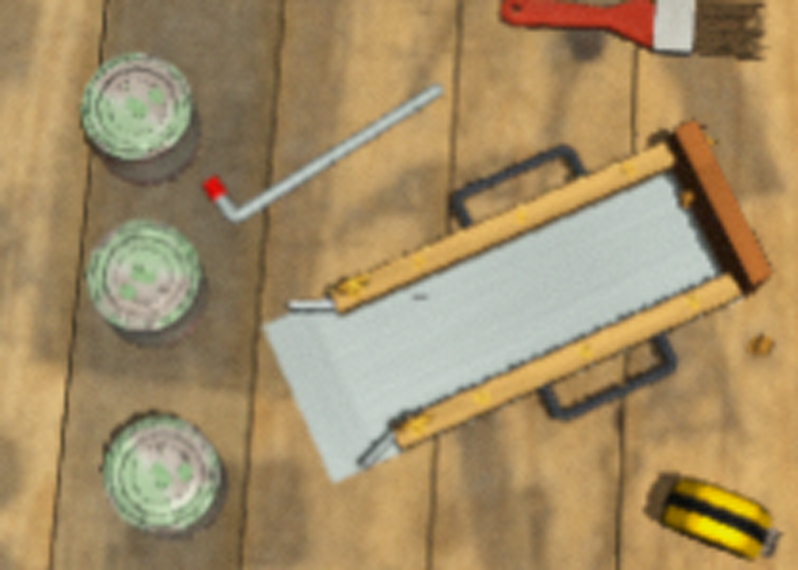

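Crop: the eyes sit at about full px (318,205) and (334,242), and the bar runs parallel-ish to the lane, its leg toward the mouth side. Next I move the wrist camera over the mouth for a finer measurement.

```bash
cat >> h.py <<'E'
def delta(s,pos,yaw_deg):
    "travel(m), rot(rad) in tool axes from measured pose to TCP pos (mm), tool down with x axis at world yaw"
    T=T_tool(s); y=np.radians(yaw_deg)
    x=np.array([np.cos(y),np.sin(y),0]); z=np.array([0,0,-1.]); M=np.c_[x,np.cross(z,x),z]
    return (T[:3,:3].T@(np.array(pos)-T[:3,3])/1000).round(4).tolist(), R.from_matrix(T[:3,:3].T@M).as_rotvec().round(4).tolist()
E
python3 - <<'E'
from h import *
s=robot.sense()
for p,y in(((500,-250,350),60),((470,180,330),117.7)): print(delta(s,p,y))
E
```

```text
([0.4081, -0.2673, -0.0974], [-0.0024, -0.0008, -0.7583])
([0.5018, -0.688, -0.0764], [-0.0019, -0.002, -1.7654])
```

>>> arm_command --plan '[{"travel": [0.204,-0.134,-0.097],"rot": [0,0,-0.38],"jaw": 1},{"travel": [0.408,-0.267,-0.097],"rot": [0,0,-0.76],"jaw": 1},{"travel": [0.408,-0.267,-0.097],"rot": [0,0,-0.76],"jaw": 1},{"travel": [0.408,-0.267,-0.097],"rot": [0,0,-0.76],"jaw": 1},{"travel": [0.408,-0.267,-0.097],"rot": [0,0,-0.76],"jaw": 1},{"travel": [0.408,-0.267,-0.097],"rot": [0,0,-0.76],"jaw": 1},{"travel": [0.408,-0.267,-0.097],"rot": [0,0,-0.76],"jaw": 1},{"travel": [0.408,-0.267,-0.097],"rot": [0,0,-0.76],"jaw": 1},{"travel": [0.408,-0.267,-0.097],"rot": [0,0,-0.76],"jaw": 1},{"travel": [0.502,-0.688,-0.076],"rot": [-0.002,-0.002,-1.765],"jaw": 1},{"travel": [0.502,-0.688,-0.076],"rot": [-0.002,-0.002,-1.765],"jaw": 1},{"travel": [0.502,-0.688,-0.076],"rot": [-0.002,-0.002,-1.765],"jaw": 1},{"travel": [0.502,-0.688,-0.076],"rot": [-0.002,-0.002,-1.765],"jaw": 1},{"travel": [0.502,-0.688,-0.076],"rot": [-0.002,-0.002,-1.765],"jaw": 1},{"travel": [0.502,-0.688,-0.076],"rot": [-0.002,-0.002,-1.765],"jaw": 1},{"travel": [0.502,-0.688,-0.076],"rot": [-0.002,-0.002,-1.765],"jaw": 1},{"travel": [0.502,-0.688,-0.076],"rot": [-0.002,-0.002,-1.765],"jaw": 1},{"travel": [0.502,-0.688,-0.076],"rot": [-0.002,-0.002,-1.765],"jaw": 1},{"travel": [0.502,-0.688,-0.076],"rot": [-0.002,-0.002,-1.765],"jaw": 1},{"travel": [0.502,-0.688,-0.076],"rot": [-0.002,-0.002,-1.765],"jaw": 1}]'

```text
clock: 2.1
tcp_pos: [468.8, 183.7, 329.1]
tcp_rot: [0.0, 0.514, 0.858, -0.0]
ft_force: [-0.2, 0.5, -0.6]
width: 85.2
grasp_force: 0.0
```

```bash
python3 - <<'E'
from h import *
s=robot.sense(); print(s["clock"],s["tcp_pos"],s["joint_positions"],np.abs(s["qd"]).max(),s["ft_force"]); print(T_tool(s).round(3))
im,d,c=cap("wrist"); save(im,"w1.png"); np.savez("wrist1.npz",im=im,d=d,**c); print(c["P"].round(2).tolist())
E
```

```text
2.1 [468.81197515 183.6830411  329.05941789] [ 0.31088893  0.09957513 -0.80366831  1.81828944  0.07596128  1.25518943
 -0.02266237] 0.0797142228845797 [-0.24052074  0.45043195 -0.57893576]
[[-4.72000e-01  8.82000e-01  0.00000e+00  4.68812e+02]
 [ 8.82000e-01  4.72000e-01 -1.00000e-03  1.83683e+02]
 [-1.00000e-03 -0.00000e+00 -1.00000e+00  3.29059e+02]
 [ 0.00000e+00  0.00000e+00  0.00000e+00  1.00000e+00]]
[[0.88, 0.45, 0.16, 430.02], [0.47, -0.83, -0.29, 259.28], [0.0, 0.33, -0.94, 450.44], [0.0, 0.0, 0.0, 1.0]]
```

View pics/w1.png

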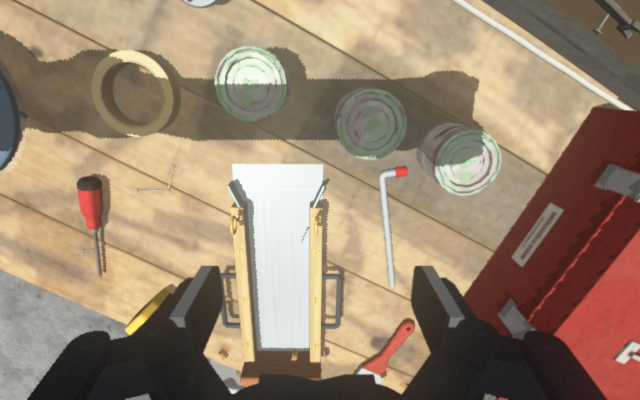

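Wrist view: the tins are at (251,85), (371,122) and (465,160). The bar has its corner at (383,175), red leg end at (405,171) and tip at (391,286). The eyes are near (234,222) and (317,215), and the lip edge is at row 165. The toolbox edge runs from (620,105) to (470,310).

```bash
python3 - <<'E'
from m import *
im,d,c=load("wrist1.npz"); p=cloud(d,c); Z=p[...,2]; hsv=cv2.cvtColor(im,cv2.COLOR_RGB2HSV)
v,u=np.mgrid[0:400,0:640]
box=lambda a,b,e,f:(u>=a)&(u<=b)&(v>=e)&(v<=f)
print("bench",np.nanmedian(Z[box(180,215,170,230)]),"lane",np.nanmedian(Z[box(265,295,220,330)]))
n={}
for nm,bx in(("R",box(225,260,240,345)),("L",box(298,330,240,345))):
    m=bx&(Z>24)&(Z<36)&(hsv[...,1]>70); q=p[m]
    vx,vy,x0,y0=cv2.fitLine(q[:,:2].astype(np.float32),cv2.DIST_HUBER,0,.01,.01).ravel()
    ang=np.degrees(np.arctan2(vy,vx)); e=(q[:,:2]-[x0,y0])@[-vy,vx]
    print(nm,q.mean(0).round(1),ang.round(2),"width",np.percentile(e,[1,99]).round(1),m.sum()); n[nm]=(vx,vy,x0,y0)
for nm,bx in(("eR",box(222,250,195,245)),("eL",box(300,332,195,245))):
    m=bx&(Z>38)&(Z<75); q=p[m]; print(nm,m.sum(),q.mean(0).round(1) if m.any() else"",np.percentile(Z[m],[2,98]).round(1),u[m].min(),u[m].max(),v[m].min(),v[m].max())
m=box(375,400,185,290)&(hsv[...,1]<70)&(hsv[...,2]>90)
uv=np.c_[u[m],v[m]]; 
print("bar",m.sum(),"top z",np.nanpercentile(Z[m],[50,90]))
q=on_plane(uv,c,5.5); vx,vy,x0,y0=cv2.fitLine(q[:,:2].astype(np.float32),cv2.DIST_HUBER,0,.01,.01).ravel(); t=(q[:,:2]-[x0,y0])@[vx,vy]
print(" dir",vx,vy,np.degrees(np.arctan2(vy,vx)),x0,y0,np.percentile(t,[0,1,99,100]))
m=box(380,415,160,180)&(((hsv[...,0]<8)|(hsv[...,0]>172))&(hsv[...,1]>130)); q=on_plane(np.c_[u[m],v[m]],c,6); print("red leg",m.sum(),q.mean(0),q.min(0),q.max(0))
# tins
L,k=label((Z>65)&(Z<90)&box(200,510,40,200))
for i in range(1,k+1):
    m=L==i
    if m.sum()>500:
        cc,r=cv2.minEnclosingCircle(p[m][:,:2].astype(np.float32)); print("tin",np.round(cc,1),round(r,1),np.nanpercentile(Z[m],[50,98]).round(1))
m=box(430,639,100,399)&(Z>20)&(Z<200); q=p[m]; i=np.argsort(q[:,0])[:5]; print("toolbox minx",q[i].round(0).tolist())
# crop
a=cv2.resize(im[150:300,190:420],None,fx=3.4,fy=3.4,interpolation=cv2.INTER_CUBIC); save(a,"w1c.png")
E
```

```text
bench 0.594154994145498 lane 2.750566448705797
R [473.1 -47.9  30.4] -61.99 width [-9.7  8.5] 1353
L [566.4   1.6  30.7] -62.49 width [-8.3  8.8] 1271
eR 109 [417.5  57.1  54.7] [41.8 65.2] 230 237 215 234
eL 56 [509.8 109.1  61.5] [52.4 65.2] 315 317 216 234
bar 1131 top z [ 8.77005751 11.11929516]
 dir 0.58440715 -0.81146055 -54.23888 620.43884 123.67455 [-76.3176386  -74.62380682  87.31386734  90.99556259]
red leg 100 [585.68203368 211.66450437   6.        ] [576.20982263 203.06735894   6.        ] [594.00773045 219.53107933   6.        ]
tin [369.8 224.7] 39.2 [73.6 78. ]
tin [504.3 248.1] 39.0 [73.5 78. ]
tin [623.2 264.3] 39.5 [73.6 78.1]
toolbox minx [[584.0, 266.0, 42.0], [584.0, 265.0, 41.0], [584.0, 262.0, 60.0], [585.0, 265.0, 62.0], [585.0, 267.0, 44.0]]
```

View pics/w1c.png

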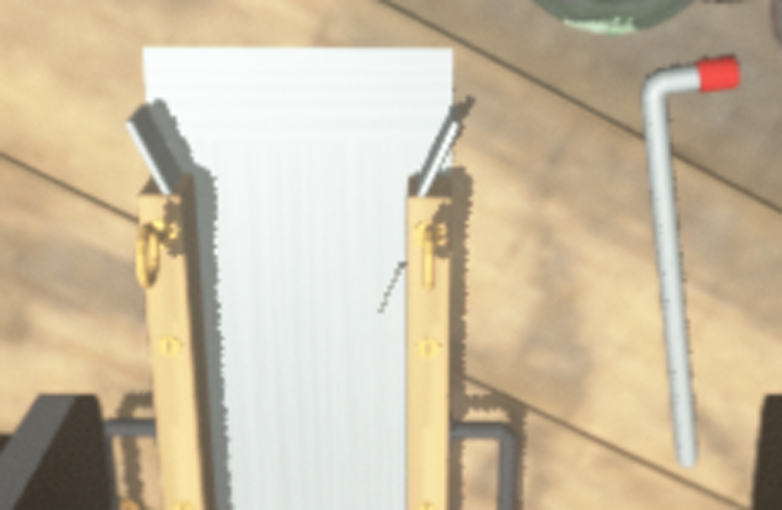

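```bash
cat >> h.py <<'E'
UA=np.radians(-62.24); U=np.array([np.cos(UA),np.sin(UA)]); N=np.array([-U[1],U[0]]); O=143*U+449.15*N
def w2t(p): p=np.asarray(p,float); q=p[...,:2]-O; return np.c_[q@U,q@N] if p.ndim>1 else np.array([q@U,q@N,*p[2:]])
def t2w(x,y,z): return [*(O+x*U+y*N),z]
def st():
    s=robot.sense(); print("t",round(s["clock"],2),"tray",w2t(s["tcp_pos"]).round(1),"w",round(s["width"],1),"F",np.round(s["ft_force"],1)); return s
E
python3 - <<'E'
from m import *; s=st()
for a in((-220,-14,130),(-220,-14,42)): print(delta(s,t2w(*a),117.76))
im,d,c=load("top0.npz"); p=cloud(d,c); q=p[150-70:125,200:350].reshape(-1,3); q=q[(q[:,2]>25)&(q[:,2]<200)&(q[:,0]>600)]; 
print("toolbox x",np.percentile(q[:,0],[1,5]),"y",np.percentile(q[:,1],[1,99]),"z",np.percentile(q[:,2],99))
for n in("top0.npz","wrist1.npz"):
    im,d,c=load(n); p=cloud(d,c).reshape(-1,3); t=w2t(p); 
    for sgn in(-1,1):
        m=(abs(t[:,1]-53*sgn)<5)&(abs(t[:,0])<20)&(p[:,2]>46)&(p[:,2]<70); q=np.c_[t[m],p[m,2]]; print(n,sgn,m.sum(),q.mean(0).round(1) if m.any() else "",np.percentile(q,[3,97],axis=0).round(1).tolist() if m.any() else "")
E
```

```text
t 2.15 tray [-84.1  50.5 328.8] w 85.5 F [-0.1 -0.3 -1.3]
([0.1365, -0.064, 0.1986], [-0.0013, 0.0022, 0.0024])
([0.1367, -0.0638, 0.2866], [-0.0013, 0.0022, 0.0024])
toolbox x [762.61916003 765.73534701] y [ 55.55869031 437.2414751 ] z 164.53191838803005
top0.npz -1 16 [  1.8 -55.8  59.5] [[-8.5, -57.4, 49.7], [12.4, -53.7, 63.2]]
top0.npz 1 18 [ 1.  50.4 57.9] [[-8.3, 48.6, 46.2], [11.8, 52.5, 65.5]]
wrist1.npz -1 82 [  0.4 -53.2  58.2] [[-10.0, -55.2, 46.5], [11.1, -51.7, 65.1]]
wrist1.npz 1 56 [-2.1 52.8 61.5] [[-10.2, 51.5, 52.4], [9.7, 54.1, 65.0]]
```

>>> arm_command --plan '[{"travel": [0.137,-0.064,0.12],"rot": [0,0,0.002],"jaw": 0.47},{"travel": [0.137,-0.064,0.12],"rot": [0,0,0.002],"jaw": 0.47},{"travel": [0.137,-0.064,0.15],"rot": [0,0,0.002],"jaw": 0.47},{"travel": [0.137,-0.064,0.19],"rot": [0,0,0.002],"jaw": 0.47},{"travel": [0.137,-0.064,0.19],"rot": [0,0,0.002],"jaw": 0.47},{"travel": [0.137,-0.064,0.22],"rot": [0,0,0.002],"jaw": 0.47},{"travel": [0.137,-0.064,0.25],"rot": [0,0,0.002],"jaw": 0.47},{"travel": [0.137,-0.064,0.287],"rot": [0,0,0.002],"jaw": 0.47},{"travel": [0.137,-0.064,0.287],"rot": [0,0,0.002],"jaw": 0.47},{"travel": [0.137,-0.064,0.287],"rot": [0,0,0.002],"jaw": 0.47}]'

```text
clock: 3.15
tcp_pos: [350.7, 268.5, 41.7]
tcp_rot: [0.001, 0.519, 0.855, -0.002]
ft_force: [0.2, 0.1, 1.0]
width: 40.1
grasp_force: 0.0
```

```bash
python3 - <<'E'
from h import *
s=st(); print(T_tool(s).round(3)[:3,:3].tolist())
im,d,c=cap("top"); p=cloud(d,c); save(np.r_[im][120:330,200:440],"t_a.png")
for a in((-150,-4,42),(-130,0,42),(16,0,42),(-70,0,42)): print(a,delta(s,t2w(*a),117.76))
E
```

```text
t 3.15 tray [-217.3  -13.8   41.7] w 40.1 F [0.2 0.1 1. ]
[[-0.461, 0.887, -0.001], [0.887, 0.461, -0.005], [-0.004, -0.003, -1.0]]
(-150, -4, 42) ([-0.0672, 0.0102, -0.0], [-0.0026, 0.0039, -0.0056])
(-130, 0, 42) ([-0.0872, 0.0143, 0.0], [-0.0026, 0.0039, -0.0056])
(16, 0, 42) ([-0.2332, 0.0151, 0.0006], [-0.0026, 0.0039, -0.0056])
(-70, 0, 42) ([-0.1472, 0.0146, 0.0003], [-0.0026, 0.0039, -0.0056])
```

>>> arm_command --plan '[{"travel": [-0.008,0.0,0],"rot": [0,0,-0.005],"jaw": 0.47},{"travel": [-0.018,0.002,0],"rot": [0,0,-0.005],"jaw": 0.47},{"travel": [-0.033,0.005,0],"rot": [0,0,-0.005],"jaw": 0.47},{"travel": [-0.048,0.008,0],"rot": [0,0,-0.005],"jaw": 0.47},{"travel": [-0.063,0.011,0],"rot": [0,0,-0.005],"jaw": 0.47},{"travel": [-0.078,0.014,0],"rot": [0,0,-0.005],"jaw": 0.47},{"travel": [-0.093,0.015,0],"rot": [0,0,-0.005],"jaw": 0.47},{"travel": [-0.108,0.015,0],"rot": [0,0,-0.005],"jaw": 0.47},{"travel": [-0.123,0.015,0],"rot": [0,0,-0.005],"jaw": 0.47},{"travel": [-0.138,0.015,0],"rot": [0,0,-0.005],"jaw": 0.47},{"travel": [-0.153,0.015,0],"rot": [0,0,-0.005],"jaw": 0.47},{"travel": [-0.168,0.015,0],"rot": [0,0,-0.005],"jaw": 0.47},{"travel": [-0.183,0.015,0],"rot": [0,0,-0.005],"jaw": 0.47},{"travel": [-0.198,0.015,0],"rot": [0,0,-0.005],"jaw": 0.47},{"travel": [-0.21,0.015,0],"rot": [0,0,-0.005],"jaw": 0.47},{"travel": [-0.222,0.015,0],"rot": [0,0,-0.005],"jaw": 0.47},{"travel": [-0.233,0.015,0],"rot": [0,0,-0.005],"jaw": 0.47},{"travel": [-0.233,0.015,0],"rot": [0,0,-0.005],"jaw": 0.47}]'

```text
clock: 5.0
tcp_pos: [472.5, 68.6, 42.7]
tcp_rot: [0.002, 0.517, 0.856, -0.001]
ft_force: [-0.6, -0.6, 0.1]
width: 40.1
grasp_force: 0.0
```

```bash
cat > tins.py <<'E'
from m import *
def tins(n="top",z=(68,90)):
    im,d,c=cap(n); p=cloud(d,c); Z=p[...,2]; X=p[...,0]; Y=p[...,1]
    hsv=cv2.cvtColor(im,cv2.COLOR_RGB2HSV)
    L,k=label((Z>z[0])&(Z<z[1])&(X>280)&(X<700)&(Y<330)&(Y>-220)); out=[]
    for i in range(1,k+1):
        m=L==i
        if m.sum()>150:
            q=p[m]; cc,r=cv2.minEnclosingCircle(q[:,:2].astype(np.float32)); print("  blob",n,w2t(np.array([*cc,np.nanmedian(q[:,2])])).round(1),"r",round(r,1),m.sum(),im[m].mean(0).round())
    return im
E
python3 - <<'E'
from tins import *
s=st(); tins("top"); tins("scene")
for a in((16,0,130),(-60,90,130),(-127.6,111.7,130),(-127.6,111.7,42)): print(a,delta(s,t2w(*a),117.76))
E
```

```text
t 5.0 tray [16.4  1.  42.7] w 40.1 F [-0.6 -0.6  0.1]
  blob top [-86.2 224.1  72.9] r 39.9 613 [169. 179. 151.]
  blob top [-128.   111.    72.7] r 39.8 636 [171. 182. 153.]
  blob scene [-84.7 224.4  72.4] r 39.3 315 [168. 167. 149.]
  blob scene [60.2  2.3 74.5] r 42.6 889 [164. 169. 148.]
(16, 0, 130) ([0.0001, -0.0009, -0.0873], [0.0001, 0.0038, -0.0015])
(-60, 90, 130) ([0.0762, 0.0889, -0.0876], [0.0001, 0.0038, -0.0015])
(-127.6, 111.7, 130) ([0.1439, 0.1105, -0.0878], [0.0001, 0.0038, -0.0015])
(-127.6, 111.7, 42) ([0.1442, 0.1105, 0.0002], [0.0001, 0.0038, -0.0015])
```

>>> arm_command --plan '[{"travel": [0.004,0,-0.045],"rot": [0,0.003,0],"jaw": 0.47},{"travel": [0.004,0,-0.09],"rot": [0,0.003,0],"jaw": 0.47},{"travel": [0.05,0.04,-0.095],"rot": [0,0.003,0],"jaw": 1},{"travel": [0.09,0.07,-0.095],"rot": [0,0.003,0],"jaw": 1},{"travel": [0.13,0.1,-0.095],"rot": [0,0.003,0],"jaw": 1},{"travel": [0.144,0.1105,-0.09],"rot": [0,0.003,0],"jaw": 1},{"travel": [0.144,0.1105,-0.09],"rot": [0,0.003,0],"jaw": 1}]'

```text
clock: 5.8
tcp_pos: [500.0, 257.1, 132.6]
tcp_rot: [-0.002, 0.512, 0.859, 0.002]
ft_force: [-0.7, -0.6, -0.7]
width: 85.3
grasp_force: 0.0
```

```bash
python3 - <<'E'
from tins import *
s=st(); tins("top")
for a in((-127.8,111.4,44),(-127.8,0,44)): print(a,delta(s,t2w(*a),117.76))
E
```

```text
t 5.8 tray [-137.6  113.   132.6] w 85.3 F [-0.7 -0.6 -0.7]
  blob top [-75.1 229.1  73.1] r 36.0 211 [166. 169. 146.]
  blob top [61.9  0.2 74. ] r 38.7 492 [179. 185. 160.]
(-127.8, 111.4, 44) ([-0.0103, -0.0019, 0.0885], [0.0021, -0.0053, 0.0111])
(-127.8, 0, 44) ([-0.009, -0.1133, 0.0883], [0.0021, -0.0053, 0.0111])
```

>>> arm_command --plan '[{"travel": [0,0,0],"rot": [0,0,0],"jaw": 1},{"travel": [0,0,0],"rot": [0,0,0],"jaw": 1},{"travel": [0,0,0],"rot": [0,0,0],"jaw": 1}]'

```text
clock: 6.15
tcp_pos: [502.0, 247.9, 131.9]
tcp_rot: [0.0, 0.517, 0.856, -0.001]
ft_force: [0.5, 0.3, -0.1]
width: 85.4
grasp_force: 0.0
```

```bash
python3 - <<'E'
from tins import *
s=st(); 
for a in((-127.8,111.4,44),(-127.8,0,44)): print(a,delta(s,t2w(*a),117.76))
E
```

```text
t 6.15 tray [-128.5  110.6  131.9] w 85.4 F [ 0.5  0.3 -0.1]
(-127.8, 111.4, 44) ([-0.0007, 0.0009, 0.0879], [-0.0011, 0.0008, -0.0009])
(-127.8, 0, 44) ([-0.0008, -0.1105, 0.088], [-0.0011, 0.0008, -0.0009])
```

>>> arm_command --plan '[{"travel": [0,0.0005,0.04],"rot": [0,0,0],"jaw": 1},{"travel": [0,0.0005,0.07],"rot": [0,0,0],"jaw": 1},{"travel": [0,0.0005,0.088],"rot": [0,0,0],"jaw": 1},{"travel": [0,0.0005,0.088],"rot": [0,0,0],"jaw": 1},{"travel": [0,0.0005,0.088],"rot": [0,0,0],"jaw": 0.85},{"travel": [0,0.0005,0.088],"rot": [0,0,0],"jaw": 0.85},{"travel": [0,0.0005,0.088],"rot": [0,0,0],"jaw": 0.85},{"travel": [0,-0.01,0.088],"rot": [0,0,0],"jaw": 0.85},{"travel": [0,-0.025,0.088],"rot": [0,0,0],"jaw": 0.85}]'

```text
clock: 7.05
tcp_pos: [479.8, 238.4, 44.8]
tcp_rot: [0.0, 0.516, 0.856, 0.001]
ft_force: [-0.5, -0.5, -2.3]
width: 76.4
grasp_force: 71.9
```

```bash
python3 - <<'E'
from tins import *
s=st(); print(s["grasp_force"]); im=tins("scene"); save(im,"s_b.png")
for a in((-127.8,0,44),(-127.8,0,135),(-182,0,42)): print(a,delta(s,t2w(*a),117.76))
E
```

```text
t 7.05 tray [-130.5   86.5   44.8] w 76.4 F [-0.5 -0.5 -2.3]
71.85938000679016
  blob scene [-86.7 223.3  72.6] r 41.0 569 [163. 167. 146.]
  blob scene [-129.3   85.4   74.5] r 70.2 506 [76. 79. 70.]
  blob scene [63.1  0.3 74.5] r 40.0 891 [169. 174. 152.]
(-127.8, 0, 44) ([-0.0026, -0.0865, 0.0006], [0.0013, -0.0008, 0.0012])
(-127.8, 0, 135) ([-0.0025, -0.0864, -0.0904], [0.0013, -0.0008, 0.0012])
(-182, 0, 42) ([0.0516, -0.0864, 0.0027], [0.0013, -0.0008, 0.0012])
```

View pics/s_b.png

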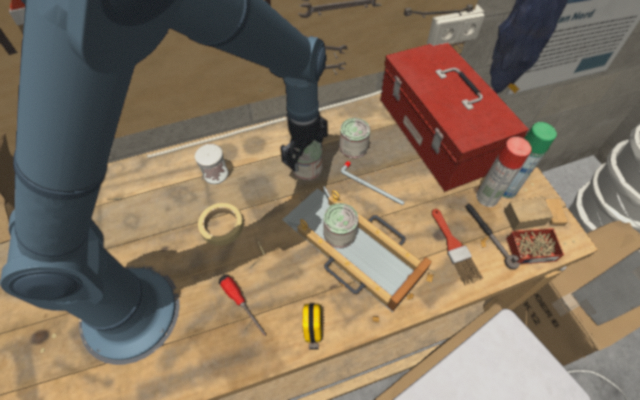

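The gripper holds tin 2 at (307,160), upright, and tin 1 stands in the lane at (340,225). I slide tin 2 in front of the mouth, release it and come round behind it.

>>> arm_command --plan '[{"travel": [0,-0.02,0],"jaw": 0.85,"rot": [0,0,0]},{"travel": [0,-0.04,0],"jaw": 0.85,"rot": [0,0,0]},{"travel": [0,-0.06,0],"jaw": 0.85,"rot": [0,0,0]},{"travel": [0,-0.075,0],"jaw": 0.85,"rot": [0,0,0]},{"travel": [0,-0.086,0],"jaw": 0.85,"rot": [0,0,0]},{"travel": [0,-0.086,0],"jaw": 0.85,"rot": [0,0,0]},{"travel": [0,-0.086,0],"jaw": 1,"rot": [0,0,0]},{"travel": [0,-0.086,0],"jaw": 1,"rot": [0,0,0]},{"travel": [0,-0.086,-0.045],"jaw": 1,"rot": [0,0,0]},{"travel": [0,-0.086,-0.09],"jaw": 1,"rot": [0,0,0]},{"travel": [0.03,-0.086,-0.09],"jaw": 0.6,"rot": [0,0,0]},{"travel": [0.053,-0.086,-0.09],"jaw": 0.47,"rot": [0,0,0]},{"travel": [0.053,-0.086,-0.09],"jaw": 0.47,"rot": [0,0,0]},{"travel": [0.053,-0.086,-0.08],"jaw": 0.47,"rot": [0,0,0]},{"travel": [0.053,-0.086,-0.045],"jaw": 0.47,"rot": [0,0,0]},{"travel": [0.053,-0.086,0.002],"jaw": 0.47,"rot": [0,0,0]},{"travel": [0.053,-0.086,0.002],"jaw": 0.47,"rot": [0,0,0]},{"travel": [0.053,-0.086,0.002],"jaw": 0.47,"rot": [0,0,0]}]'

```text
clock: 8.9
tcp_pos: [377.8, 243.9, 41.0]
tcp_rot: [-0.002, 0.516, 0.856, -0.002]
ft_force: [0.7, 1.1, 0.1]
width: 40.3
grasp_force: 0.0
```

```bash
python3 - <<'E'
from tins import *
s=st(); tins("scene"); tins("top")
for a in((-128,0,42),(16,0,42)): print(a,delta(s,t2w(*a),117.76))
E
```

```text
t 8.9 tray [-182.9   -1.2   41. ] w 40.3 F [0.7 1.1 0.1]
  blob scene [-84.  223.4  72.9] r 41.0 558 [162. 166. 145.]
  blob scene [-126.3   -1.4   72.8] r 39.3 694 [91. 94. 83.]
  blob scene [62.5 -0.  74.6] r 39.6 885 [168. 173. 151.]
  blob top [-86.1 224.1  73. ] r 39.6 607 [167. 176. 149.]
  blob top [61.8  0.7 74.4] r 39.1 686 [174. 184. 157.]
(-128, 0, 42) ([-0.0549, 0.0011, -0.0011], [-0.0045, -0.0011, 0.0011])
(16, 0, 42) ([-0.1989, 0.001, -0.0013], [-0.0045, -0.0011, 0.0011])
```

>>> arm_command --plan '[{"travel": [-0.008,0.001,0],"rot": [0,0,0],"jaw": 0.47},{"travel": [-0.018,0.001,0],"rot": [0,0,0],"jaw": 0.47},{"travel": [-0.033,0.001,0],"rot": [0,0,0],"jaw": 0.47},{"travel": [-0.048,0.001,0],"rot": [0,0,0],"jaw": 0.47},{"travel": [-0.063,0.001,0],"rot": [0,0,0],"jaw": 0.47},{"travel": [-0.078,0.001,0],"rot": [0,0,0],"jaw": 0.47},{"travel": [-0.093,0.001,0],"rot": [0,0,0],"jaw": 0.47},{"travel": [-0.108,0.001,0],"rot": [0,0,0],"jaw": 0.47},{"travel": [-0.12,0.001,0],"rot": [0,0,0],"jaw": 0.47},{"travel": [-0.13,0.001,0],"rot": [0,0,0],"jaw": 0.47},{"travel": [-0.142,0.001,0],"rot": [0,0,0],"jaw": 0.47},{"travel": [-0.155,0.001,0],"rot": [0,0,0],"jaw": 0.47},{"travel": [-0.168,0.001,0],"rot": [0,0,0],"jaw": 0.47},{"travel": [-0.18,0.001,0],"rot": [0,0,0],"jaw": 0.47},{"travel": [-0.19,0.001,0],"rot": [0,0,0],"jaw": 0.47},{"travel": [-0.199,0.001,0],"rot": [0,0,0],"jaw": 0.47},{"travel": [-0.199,0.001,0],"rot": [0,0,0],"jaw": 0.47}]'

```text
clock: 10.7
tcp_pos: [473.6, 67.4, 42.0]
tcp_rot: [0.0, 0.517, 0.856, -0.0]
ft_force: [-0.6, 0.6, 0.1]
width: 40.1
grasp_force: 0.0
```

```bash
python3 - <<'E'
from tins import *
s=st(); tins("scene"); tins("top")
for a in((16,0,135),(-86,224,135),(-86,224,44)): print(a,delta(s,t2w(*a),117.76))
E
```

```text
t 10.7 tray [18.   1.3 42. ] w 40.1 F [-0.6  0.6  0.1]
  blob scene [-81.2 227.   73. ] r 39.4 267 [169. 166. 149.]
  blob scene [ 94.2 -12.9  74.5] r 86.9 1955 [163. 169. 148.]
  blob top [-86.6 223.9  72.8] r 39.9 612 [169. 179. 150.]
  blob top [1.396e+02 1.000e-01 7.410e+01] r 38.3 427 [174. 179. 155.]
(16, 0, 135) ([0.0019, -0.0014, -0.093], [-0.0003, 0.0009, -0.0008])
(-86, 224, 135) ([0.1041, 0.2226, -0.0932], [-0.0003, 0.0009, -0.0008])
(-86, 224, 44) ([0.1042, 0.2226, -0.0022], [-0.0003, 0.0009, -0.0008])
```

>>> arm_command --plan '[{"travel": [0.004,0,-0.045],"rot": [0,0,0],"jaw": 0.47},{"travel": [0.004,0,-0.093],"rot": [0,0,0],"jaw": 0.47},{"travel": [0.024,0.045,-0.095],"rot": [0,0,0],"jaw": 1},{"travel": [0.044,0.09,-0.095],"rot": [0,0,0],"jaw": 1},{"travel": [0.064,0.135,-0.095],"rot": [0,0,0],"jaw": 1},{"travel": [0.084,0.18,-0.095],"rot": [0,0,0],"jaw": 1},{"travel": [0.1045,0.2226,-0.095],"rot": [0,0,0],"jaw": 1},{"travel": [0.1045,0.2226,-0.095],"rot": [0,0,0],"jaw": 1},{"travel": [0.1045,0.2226,-0.095],"rot": [0,0,0],"jaw": 1},{"travel": [0.1045,0.2226,-0.095],"rot": [0,0,0],"jaw": 1},{"travel": [0.1045,0.2226,-0.095],"rot": [0,0,0],"jaw": 1}]'

```text
clock: 11.9
tcp_pos: [620.5, 263.1, 136.6]
tcp_rot: [0.0, 0.517, 0.856, -0.001]
ft_force: [0.1, -0.6, -0.3]
width: 85.2
grasp_force: 0.0
```

```bash
python3 - <<'E'
from tins import *
s=st(); tins("top")
for a in((-86.3,224.1,44),(-135,224,44),(-135,0,44)): print(a,delta(s,t2w(*a),117.76))
E
```

```text
t 11.9 tray [-86.8 222.4 136.6] w 85.2 F [ 0.1 -0.6 -0.3]
(-86.3, 224.1, 44) ([-0.0003, 0.0019, 0.0926], [-0.0021, 0.0016, -0.0005])
(-135, 224, 44) ([0.0484, 0.0017, 0.0925], [-0.0021, 0.0016, -0.0005])
(-135, 0, 44) ([0.0483, -0.2223, 0.093], [-0.0021, 0.0016, -0.0005])
```

>>> arm_command --plan '[{"travel": [0,0.0013,0.04],"rot": [0,0,0],"jaw": 1},{"travel": [0,0.0013,0.07],"rot": [0,0,0],"jaw": 1},{"travel": [0,0.0013,0.092],"rot": [0,0,0],"jaw": 1},{"travel": [0,0.0013,0.092],"rot": [0,0,0],"jaw": 1},{"travel": [0,0.0013,0.092],"rot": [0,0,0],"jaw": 0.85},{"travel": [0,0.0013,0.092],"rot": [0,0,0],"jaw": 0.85},{"travel": [0,0.0013,0.092],"rot": [0,0,0],"jaw": 0.85},{"travel": [0.012,0.0013,0.092],"rot": [0,0,0],"jaw": 0.85},{"travel": [0.03,0.0013,0.092],"rot": [0,0,0],"jaw": 0.85},{"travel": [0.045,0.0013,0.092],"rot": [0,0,0],"jaw": 0.85},{"travel": [0.05,-0.015,0.092],"rot": [0,0,0],"jaw": 0.85},{"travel": [0.05,-0.04,0.092],"rot": [0,0,0],"jaw": 0.85}]'

```text
clock: 13.15
tcp_pos: [560.1, 296.9, 46.1]
tcp_rot: [-0.001, 0.514, 0.858, 0.002]
ft_force: [-0.9, 0.3, -1.9]
width: 76.0
grasp_force: 71.9
```

```bash
python3 - <<'E'
from tins import *
s=st(); print(s["grasp_force"]); tins("scene")
for a in((-135,0,44),(-135,0,135),(-188,0,42)): print(a,delta(s,t2w(*a),117.76))
E
```

```text
t 13.15 tray [-144.8  184.8   46.1] w 76.0 F [-0.9  0.3 -1.9]
71.8970239162445
  blob scene [-134.1  183.8   74.6] r 68.8 419 [81. 81. 73.]
  blob scene [102.9   3.9  74.5] r 77.5 1852 [169. 174. 152.]
(-135, 0, 44) ([-0.0086, -0.1848, 0.0016], [0.0028, -0.0043, 0.0069])
(-135, 0, 135) ([-0.0082, -0.1846, -0.0894], [0.0028, -0.0043, 0.0069])
(-188, 0, 42) ([0.0444, -0.1845, 0.0038], [0.0028, -0.0043, 0.0069])
```

>>> arm_command --plan '[{"travel": [0,-0.02,0],"jaw": 0.85,"rot": [0,0,0]},{"travel": [0,-0.045,0],"jaw": 0.85,"rot": [0,0,0]},{"travel": [0,-0.07,0],"jaw": 0.85,"rot": [0,0,0]},{"travel": [0,-0.095,0],"jaw": 0.85,"rot": [0,0,0]},{"travel": [0,-0.12,0],"jaw": 0.85,"rot": [0,0,0]},{"travel": [0,-0.145,0],"jaw": 0.85,"rot": [0,0,0]},{"travel": [0,-0.165,0],"jaw": 0.85,"rot": [0,0,0]},{"travel": [0,-0.182,0],"jaw": 0.85,"rot": [0,0,0]},{"travel": [0,-0.182,0],"jaw": 0.85,"rot": [0,0,0]},{"travel": [0,-0.182,0],"jaw": 0.85,"rot": [0,0,0]},{"travel": [0,-0.182,0],"jaw": 1,"rot": [0,0,0]},{"travel": [0,-0.182,0],"jaw": 1,"rot": [0,0,0]},{"travel": [0,-0.182,-0.045],"jaw": 1,"rot": [0,0,0]},{"travel": [0,-0.182,-0.09],"jaw": 1,"rot": [0,0,0]},{"travel": [0.03,-0.182,-0.09],"jaw": 0.6,"rot": [0,0,0]},{"travel": [0.053,-0.182,-0.09],"jaw": 0.47,"rot": [0,0,0]},{"travel": [0.053,-0.182,-0.09],"jaw": 0.47,"rot": [0,0,0]},{"travel": [0.053,-0.182,-0.08],"jaw": 0.47,"rot": [0,0,0]}]'

```text
clock: 15.0
tcp_pos: [377.8, 254.6, 126.3]
tcp_rot: [0.001, 0.516, 0.857, 0.002]
ft_force: [0.9, -0.2, 0.7]
width: 40.3
grasp_force: 0.0
```

```bash
python3 - <<'E'
from tins import *
s=st(); tins("scene")
for a in((-190,0,42),(9,0,42)): print(a,delta(s,t2w(*a),117.76))
E
```

```text
t 15.0 tray [-192.4    3.7  126.3] w 40.3 F [ 0.9 -0.2  0.7]
  blob scene [-138.5    1.7   72.7] r 40.1 687 [105. 107.  95.]
  blob scene [102.5  -0.4  74.4] r 77.7 1857 [166. 171. 149.]
(-190, 0, 42) ([-0.0024, -0.0041, 0.0843], [0.0037, -0.0005, 0.0027])
(9, 0, 42) ([-0.2014, -0.0046, 0.0842], [0.0037, -0.0005, 0.0027])
```

>>> arm_command --plan '[{"travel": [0,-0.002,0.042],"rot": [0,0,0],"jaw": 0.47},{"travel": [0,-0.002,0.084],"rot": [0,0,0],"jaw": 0.47},{"travel": [0,-0.003,0.084],"rot": [0,0,0],"jaw": 0.47},{"travel": [0,-0.003,0.084],"rot": [0,0,0],"jaw": 0.47},{"travel": [-0.012,-0.003,0.084],"rot": [0,0,0],"jaw": 0.47},{"travel": [-0.025,-0.003,0.084],"rot": [0,0,0],"jaw": 0.47},{"travel": [-0.04,-0.003,0.084],"rot": [0,0,0],"jaw": 0.47},{"travel": [-0.055,-0.003,0.084],"rot": [0,0,0],"jaw": 0.47},{"travel": [-0.07,-0.003,0.084],"rot": [0,0,0],"jaw": 0.47},{"travel": [-0.085,-0.003,0.084],"rot": [0,0,0],"jaw": 0.47},{"travel": [-0.1,-0.003,0.084],"rot": [0,0,0],"jaw": 0.47},{"travel": [-0.112,-0.003,0.084],"rot": [0,0,0],"jaw": 0.47},{"travel": [-0.122,-0.003,0.084],"rot": [0,0,0],"jaw": 0.47},{"travel": [-0.132,-0.003,0.084],"rot": [0,0,0],"jaw": 0.47},{"travel": [-0.144,-0.003,0.084],"rot": [0,0,0],"jaw": 0.47},{"travel": [-0.156,-0.003,0.084],"rot": [0,0,0],"jaw": 0.47},{"travel": [-0.168,-0.003,0.084],"rot": [0,0,0],"jaw": 0.47},{"travel": [-0.178,-0.003,0.084],"rot": [0,0,0],"jaw": 0.47},{"travel": [-0.186,-0.003,0.084],"rot": [0,0,0],"jaw": 0.47},{"travel": [-0.186,-0.003,0.084],"rot": [0,0,0],"jaw": 0.47}]'

```text
clock: 17.05
tcp_pos: [461.1, 88.1, 41.6]
tcp_rot: [-0.0, 0.516, 0.857, 0.001]
ft_force: [-0.5, 3.9, 2.1]
width: 40.4
grasp_force: 0.0
```

```bash
python3 - <<'E'
from tins import *
s=st(); tins("scene"); tins("top")
for a in((9,0,42),(10,0,130)): print(a,delta(s,t2w(*a),117.76))
E
```

```text
t 17.05 tray [-6.1 -0.1 41.6] w 40.4 F [-0.5  3.9  2.1]
  blob scene [108.4 -16.1  74.5] r 125.7 2923 [166. 171. 150.]
  blob top [159.3   7.1  74.4] r 71.4 1111 [175. 186. 157.]
(9, 0, 42) ([-0.0151, 0.0, -0.0004], [0.0016, -0.0016, 0.002])
(10, 0, 130) ([-0.016, 0.0002, -0.0884], [0.0016, -0.0016, 0.002])
```

>>> arm_command --plan '[{"travel": [-0.006,0,0],"rot": [0,0,0],"jaw": 0.47},{"travel": [-0.012,0,0],"rot": [0,0,0],"jaw": 0.47},{"travel": [-0.0155,0,0],"rot": [0,0,0],"jaw": 0.47},{"travel": [-0.0155,0,0],"rot": [0,0,0],"jaw": 0.47},{"travel": [-0.0155,0,0],"rot": [0,0,0],"jaw": 0.47},{"travel": [-0.005,0,0],"rot": [0,0,0],"jaw": 0.47},{"travel": [-0.005,0,-0.05],"rot": [0,0,0],"jaw": 0.47},{"travel": [-0.005,0,-0.1],"rot": [0,0,0],"jaw": 0.47},{"travel": [0.0,0.04,-0.13],"rot": [0,0,0],"jaw": 0.47},{"travel": [0.025,0.07,-0.16],"rot": [0,0,0],"jaw": 0.47},{"travel": [0.025,0.1,-0.19],"rot": [0,0,0],"jaw": 0.47},{"travel": [0.025,0.1,-0.19],"rot": [0,0,0],"jaw": 0.47},{"travel": [0.025,0.1,-0.19],"rot": [0,0,0],"jaw": 0.47},{"travel": [0.025,0.1,-0.19],"rot": [0,0,0],"jaw": 0.47}]'

```text
clock: 18.55
tcp_pos: [535.8, 154.1, 229.1]
tcp_rot: [-0.001, 0.517, 0.856, -0.002]
ft_force: [0.2, 0.9, -0.7]
width: 40.4
grasp_force: 0.0
```

```bash
python3 - <<'E'
from tins import *
s=st(); im,d,c=cap("wrist"); save(im,"w2.png"); np.savez("wrist2.npz",im=im,d=d,**c)
for n in("top","scene"):
    i2,d2,c2=cap(n); np.savez(n+"2.npz",im=i2,d=d2,**c2); p=cloud(d2,c2).reshape(-1,3); t=w2t(p); m=(p[:,2]>68)&(p[:,2]<90)&(abs(t[:,1])<46)&(t[:,0]>0)&(t[:,0]<262); print(n,"x extent",np.percentile(t[m,0],[.5,99.5]).round(1),"y",np.percentile(t[m,1],[.5,99.5]).round(1))
E
```

```text
t 18.55 tray [-29.8  96.7 229.1] w 40.4 F [ 0.2  0.9 -0.7]
top x extent [131.2 242.4] y [-37.3  38. ]
scene x extent [ 19.3 243.2] y [-39.3  36.3]
```

View pics/w2.png

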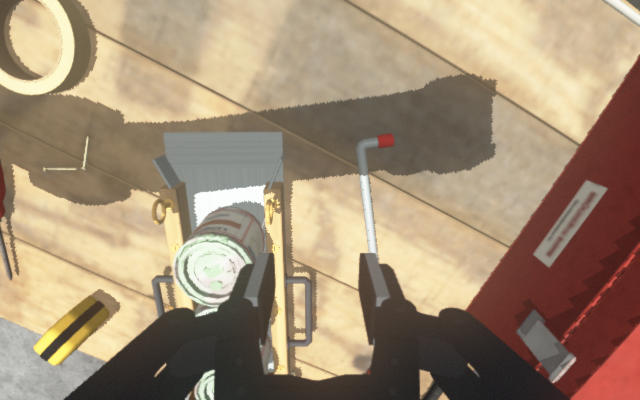

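The tins stand in file in the lane, with the last one at (213,270). The eyes are at about (160,211) and (270,207). The bar has its corner at (363,148), leg end at (393,141), and its tip hidden by the finger. Now I measure the eyes and the bar together from both wrist places.

```bash
python3 - <<'E'
from tins import *
from scipy.optimize import least_squares
for n in("wrist1","wrist2","top2","scene2"):
    im,d,c=load(n+".npz"); p=cloud(d,c); P=p.reshape(-1,3); t=w2t(P); hsv=cv2.cvtColor(im,cv2.COLOR_RGB2HSV)
    for sg in(-1,1):
        m=(abs(t[:,1]-53*sg)<6)&(abs(t[:,0])<18)&(P[:,2]>40)&(P[:,2]<70); q=np.c_[t[m],P[m,2]]
        if m.sum()<20: print(n,sg,m.sum()); continue
        f=least_squares(lambda a:np.hypot(q[:,0]-a[0],q[:,2]-a[1])-10.5-1.0,[0,52],loss="soft_l1")
        px=project(np.array([t2w(0,53*sg,52)]),c).round(1).tolist()
        print(n,sg,m.sum(),"ctr x,z",f.x.round(1),"y",np.median(q[:,1]).round(1),"x rng",np.percentile(q[:,0],[2,98]).round(1),"z rng",np.percentile(q[:,2],[2,98]).round(1),px)
    # brass/ bar
for n,b in(("wrist1",(375,400,185,290)),("wrist2",(355,382,165,248))):
    im,d,c=load(n+".npz"); hsv=cv2.cvtColor(im,cv2.COLOR_RGB2HSV); v,u=np.mgrid[0:400,0:640]
    bx=(u>=b[0])&(u<=b[1])&(v>=b[2])&(v<=b[3]); m=bx&(hsv[...,1]<60)&(hsv[...,2]>110)
    q=on_plane(np.c_[u[m],v[m]],c,5.5); vx,vy,x0,y0=cv2.fitLine(q[:,:2].astype(np.float32),cv2.DIST_HUBER,0,.01,.01).ravel(); t=(q[:,:2]-[x0,y0])@[vx,vy]
    print(n,"bar",m.sum(),[vx,vy],np.degrees(np.arctan2(vy,vx)),[x0,y0],np.percentile(t,[0,100]),np.percentile((q[:,:2]-[x0,y0])@[-vy,vx],[2,98]), "z",np.nanpercentile(cloud(d,c)[...,2][m],[50,90]))
    r=((hsv[...,0]<8)|(hsv[...,0]>172))&(hsv[...,1]>130)&(u>370)&(u<415)&(v>125)&(v<182); print("  leg red centre",on_plane(np.c_[u[r],v[r]],c,6).mean(0).round(1))
im,d,c=load("wrist2.npz"); a=cv2.resize(im[180:240,130:300],None,fx=4.5,fy=4.5,interpolation=cv2.INTER_CUBIC); save(a,"w2c.png")
E
```

```text
wrist1 -1 108 ctr x,z [ 1.2 54. ] y -53.1 x rng [-10.1  11.1] z rng [42.7 65.2] [[233.6, 222.8]]
wrist1 1 56 ctr x,z [ 1.5 53.2] y 52.8 x rng [-10.3  10. ] z rng [52.4 65.2] [[316.1, 223.3]]
wrist2 -1 232 ctr x,z [ 1.5 54.2] y -52.4 x rng [-10.   12.7] z rng [42.5 65.5] [[159.3, 209.2]]
wrist2 1 164 ctr x,z [ 1.3 54. ] y 53.2 x rng [-10.1  11.4] z rng [43.4 65.7] [[269.5, 209.5]]
top2 -1 15
top2 1 0
scene2 -1 33 ctr x,z [ 2.2 52.9] y -56.3 x rng [-7.6 13.6] z rng [41.3 64.6] [[303.8, 221.7]]
scene2 1 31 ctr x,z [ 2.9 53.1] y 49.6 x rng [-6.1 13.6] z rng [41.2 63.9] [[335.2, 192.9]]
wrist1 bar 826 [np.float32(0.5975756), np.float32(-0.8018126)] -53.30354 [np.float32(620.50305), np.float32(121.78038)] [-77.80535054  89.463855  ] [-5.78458639 19.22122367] z [ 9.8058901  11.28372432]
  leg red centre [585.7 211.7   6. ]
wrist2 bar 882 [np.float32(0.5948899), np.float32(-0.8038072)] -53.495216 [np.float32(605.79877), np.float32(140.86136)] [-47.67768174  51.63902271] [-12.14390392   5.67919045] z [ 9.70813314 11.16980112]
  leg red centre [585.5 212.3   6. ]
```

View pics/w2c.png

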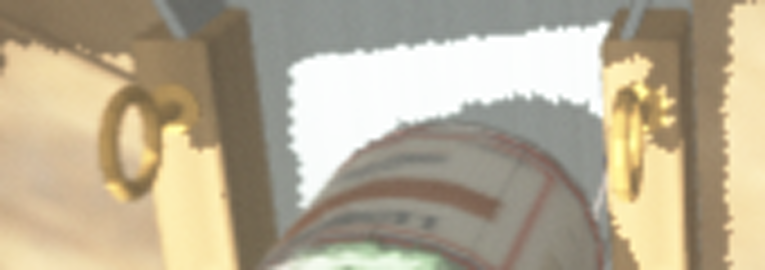

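```bash
python3 - <<'E'
from tins import *
v,u=np.mgrid[0:400,0:640]
for n in("wrist1","wrist2","top2","scene2"):
    im,d,c=load(n+".npz"); hsv=cv2.cvtColor(im,cv2.COLOR_RGB2HSV)
    q=on_plane(np.c_[u.ravel(),v.ravel()],c,5.5)[:,:2]
    a=np.array([620.4,123.7]); e=np.array([.584,-.811]); sat=hsv[...,1].ravel()<75
    for w in(11,8,7,7):
        t=(q-a)@e; o=(q-a)@[-e[1],e[0]]; m=sat&(abs(o)<w)&(abs(t)<110)&(t>-70)
        f=cv2.fitLine(q[m].astype(np.float32),cv2.DIST_HUBER,0,.01,.01).ravel(); e=f[:2]*np.sign(f[0]); a=f[2:]
    t=(q[m]-a)@e; k=np.percentile(t,99.7); tip=a+e*k
    print(n,m.sum(),"ang",np.degrees(np.arctan2(e[1],e[0])).round(2),"line pt at x=620:",(a+e*(620-a[0])/e[0]).round(1),"tip",tip.round(1),"w",np.percentile(o[m],[2,98]).round(1))
E
```

```text
wrist1 816 ang -53.01 line pt at x=620: [620.  122.3] tip [674.1  50.6] w [-6.4  6.4]
wrist2 1491 ang -52.03 line pt at x=620: [620.  123.5] tip [704.9  14.8] w [-6.6  6.7]
top2 26 ang 83.41 line pt at x=620: [ 620.  -360.6] tip [670.3  74.3] w [-5.8  4.9]
scene2 256 ang -53.62 line pt at x=620: [620.  120.2] tip [671.   50.9] w [-6.7  6.7]
```

```bash
python3 - <<'E'
from h import *
s=st()
for z in(70,23): print(delta(s,(583.8,170.9,z),126.9))
E
```

```text
t 18.7 tray [-30.1  97.  229.4] w 40.1 F [-0.  -1.2  0.7]
([-0.0078, 0.0507, 0.1592], [-0.004, -0.0005, -0.159])
([-0.0078, 0.0509, 0.2062], [-0.004, -0.0005, -0.159])
```

>>> arm_command --plan '[{"travel": [-0.008,0.0505,0.05],"rot": [0,0,-0.159],"jaw": 0.47},{"travel": [-0.008,0.0505,0.1],"rot": [0,0,-0.159],"jaw": 0.47},{"travel": [-0.008,0.0505,0.14],"rot": [0,0,-0.159],"jaw": 0.47},{"travel": [-0.008,0.0505,0.16],"rot": [0,0,-0.159],"jaw": 0.47},{"travel": [-0.008,0.0505,0.16],"rot": [0,0,-0.159],"jaw": 0.47},{"travel": [-0.008,0.0505,0.16],"rot": [0,0,-0.159],"jaw": 0.47},{"travel": [-0.008,0.0505,0.16],"rot": [0,0,-0.159],"jaw": 0.47}]'

```text
clock: 19.4
tcp_pos: [587.0, 173.4, 73.4]
tcp_rot: [0.001, 0.447, 0.895, 0.001]
ft_force: [1.2, 0.4, 0.3]
width: 39.9
grasp_force: 0.0
```

```bash
python3 - <<'E'
from h import *
s=st(); print(s["tcp_pos"],delta(s,(583.8,170.9,23),126.9))
E
```

```text
t 19.4 tray [-23.  151.1  73.4] w 39.9 F [1.2 0.4 0.3]
[587.04697958 173.38222592  73.37108503] ([-0.0, -0.0043, 0.0504], [0.0035, 0.0006, 0.001])
```

>>> arm_command --plan '[{"travel": [0,-0.004,0.025],"rot": [0,0,0],"jaw": 0.47},{"travel": [0,-0.004,0.045],"rot": [0,0,0],"jaw": 0.47},{"travel": [0,-0.004,0.049],"rot": [0,0,0],"jaw": 0.47},{"travel": [0,-0.004,0.049],"rot": [0,0,0],"jaw": 0.47},{"travel": [0,-0.004,0.049],"rot": [0,0,0],"jaw": 0.47}]'

```text
clock: 19.9
tcp_pos: [583.2, 170.8, 23.0]
tcp_rot: [0.0, 0.446, 0.895, 0.001]
ft_force: [-0.2, 0.1, 0.4]
width: 40.4
grasp_force: 0.0
```

```bash
python3 - <<'E'
from h import *
s=st(); print(s["tcp_pos"],delta(s,(583.8,170.9,23),126.9))
E
```

```text
t 19.9 tray [-22.5 146.5  23. ] w 40.4 F [-0.2  0.1  0.4]
[583.20499379 170.8336562   23.04415359] ([-0.0003, 0.0005, 0.0], [0.0016, -0.0003, 0.0011])
```

>>> arm_command --plan '[{"travel": [0,0,0],"rot": [0,0,0],"jaw": 0.2},{"travel": [0,0,0],"rot": [0,0,0],"jaw": 0},{"travel": [0,0,0],"rot": [0,0,0],"jaw": 0},{"travel": [0,0,0],"rot": [0,0,0],"jaw": 0},{"travel": [0,0,0],"rot": [0,0,0],"jaw": 0},{"travel": [0,0,-0.02],"rot": [0,0,0],"jaw": 0},{"travel": [0,0,-0.06],"rot": [0,0,0],"jaw": 0},{"travel": [0,0,-0.1],"rot": [0,0,0],"jaw": 0},{"travel": [0,0,-0.1],"rot": [0,0,0],"jaw": 0},{"travel": [0,0,-0.1],"rot": [0,0,0],"jaw": 0}]'

```text
clock: 20.9
tcp_pos: [583.2, 170.5, 123.9]
tcp_rot: [0.001, 0.447, 0.895, 0.001]
ft_force: [-0.8, -0.6, -1.2]
width: 6.9
grasp_force: 58.8
```

```bash
python3 - <<'E'
from h import *
s=st(); print(s["grasp_force"],s["tcp_pos"])
im,d,c=cap("scene"); save(cv2.resize(im[80:300,220:520],None,fx=2.6,fy=2.6),"s3.png"); np.savez("scene3.npz",im=im,d=d,**c)
im,d,c=cap("top"); np.savez("top3.npz",im=im,d=d,**c)
for a in((1.3,228,130),(1.3,228,71),(1.3,75,71)): print(delta(s,t2w(*a),27.76))
E
```

```text
t 20.9 tray [-22.2 146.3 123.9] w 6.9 F [-0.8 -0.6 -1.2]
58.784884214401245 [583.21160747 170.45250538 123.85481293]
([-0.0363, 0.0769, -0.0059], [0.0024, -0.0014, 1.7313])
([-0.0362, 0.0767, 0.0531], [0.0024, -0.0014, 1.7313])
([-0.0117, -0.0743, 0.0527], [0.0024, -0.0014, 1.7313])
```

View pics/s3.png

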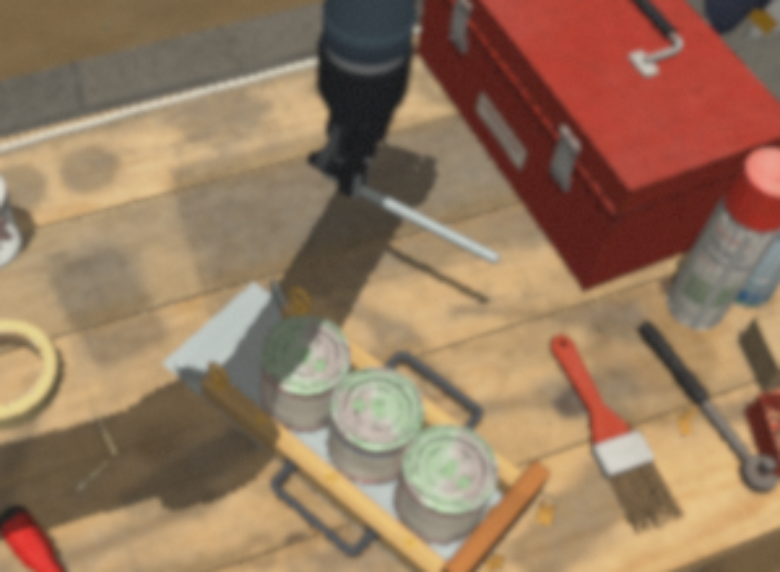

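The bar is held and looks level: it leaves the gripper at crop (355,185), with the tip at (495,258). The three tins are in file in the lane. Width 6.9 mm reads below the bar's 10 mm, so I measure the held bar's line in two views.

```bash
cat > bar.py <<'E'
from tins import *
def fit3(ims,z0,a0,a1):
    "cloud points near the expected segment a0->a1 (world mm) -> tip, direction, elevation"
    for nm,(im,d,c) in ims.items():
        p=cloud(d,c).reshape(-1,3); a0=np.array(a0,float);a1=np.array(a1,float); L=np.linalg.norm(a1-a0); e=(a1-a0)/L
        t=(p-a0)@e; o=np.linalg.norm(p-a0-t[:,None]*e,axis=1); sat=cv2.cvtColor(im,cv2.COLOR_RGB2HSV)[...,1].ravel()<90
        m=(t>30)&(t<L+25)&(o<22)&sat
        if m.sum()<20: print(nm,"few",m.sum()); continue
        q=p[m]
        for _ in range(3):
            f=cv2.fitLine(q.astype(np.float32),cv2.DIST_HUBER,0,.01,.01).ravel(); g=f[:3]*np.sign(f[:3]@e); x=f[3:]
            r=np.linalg.norm((q-x)-((q-x)@g)[:,None]*g,axis=1); q=q[r<7]
        t=(q-x)@g; tip=x+g*np.percentile(t,99); base=x+g*((a0-x)@g)
        print(nm,len(q),"dir yaw",np.degrees(np.arctan2(g[1],g[0])).round(2),"elev",np.degrees(np.arcsin(g[2])).round(2),"surface tip",tip.round(1),"surface at grip",base.round(1),"tray tip",w2t(tip).round(1),"grip",w2t(base).round(1))
E
python3 - <<'E'
from bar import *
g=np.array([583.2,170.5,106]); tip=g+150*np.array([.6,-.8,0])
ims={"scene":load("scene3.npz"),"top":load("top3.npz"),"wrist":cap("wrist")}
np.savez("wrist3.npz",im=ims["wrist"][0],d=ims["wrist"][1],**ims["wrist"][2]); fit3(ims,0,g,tip)
im,d,c=ims["wrist"]; print(project([g,tip],c))
# pixel-based: bar seen in scene & top, centre line at z candidates
E
```

```text
scene 227 dir yaw -52.77 elev -0.07 surface tip [669.8  50.9 108.3] surface at grip [580.5 168.4 108.5] tray tip [123.9 167.2 108.3] grip [-21.7 142.9 108.5]
top few 11
wrist 936 dir yaw -53.81 elev -0.56 surface tip [620.3 119.3 107.8] surface at grip [583.  170.3 108.4] tray tip [ 40.3 155.3 107.8] grip [-22.2 146.1 108.4]
[[317.83118293 274.55204029]
 [317.21747969 479.82218419]]
```

```bash
python3 - <<'E'
from tins import *
for n in("wrist1","wrist2","top0","scene3"):
    im,d,c=load(n+".npz"); p=cloud(d,c).reshape(-1,3); hsv=cv2.cvtColor(im,cv2.COLOR_RGB2HSV).reshape(-1,3)
    m=(p[:,0]>600)&(p[:,1]>60)&(p[:,1]<330)&(p[:,2]>8)&((hsv[:,0]<8)|(hsv[:,0]>172))&(hsv[:,1]>130)
    q=p[m]
    for lo in(80,130,180,230,280):
        k=q[(q[:,1]>=lo)&(q[:,1]<lo+50)]
        if len(k)>20: print(n,lo,"min x",np.percentile(k[:,0],1).round(0),"at z",k[np.argsort(k[:,0])[:20],2].mean().round(0),"zmax",np.percentile(k[:,2],99).round(0),"x of zmax",k[k[:,2]>np.percentile(k[:,2],90),0].min().round(0))
E
```

```text
wrist1 80 min x 782.0 at z 66.0 zmax 162.0 x of zmax 863.0
wrist1 130 min x 778.0 at z 140.0 zmax 163.0 x of zmax 777.0
wrist1 180 min x 775.0 at z 145.0 zmax 163.0 x of zmax 775.0
wrist1 230 min x 771.0 at z 140.0 zmax 163.0 x of zmax 771.0
wrist1 280 min x 769.0 at z 128.0 zmax 161.0 x of zmax 768.0
wrist2 80 min x 780.0 at z 154.0 zmax 162.0 x of zmax 779.0
wrist2 130 min x 777.0 at z 150.0 zmax 162.0 x of zmax 777.0
wrist2 180 min x 774.0 at z 129.0 zmax 162.0 x of zmax 775.0
wrist2 230 min x 773.0 at z 81.0 zmax 128.0 x of zmax 772.0
wrist2 280 min x 770.0 at z 37.0 zmax 88.0 x of zmax 771.0
top0 80 min x 781.0 at z 157.0 zmax 165.0 x of zmax 780.0
top0 130 min x 777.0 at z 152.0 zmax 165.0 x of zmax 777.0
top0 180 min x 773.0 at z 141.0 zmax 167.0 x of zmax 774.0
top0 230 min x 770.0 at z 130.0 zmax 171.0 x of zmax 772.0
top0 280 min x 768.0 at z 123.0 zmax 166.0 x of zmax 769.0
scene3 80 min x 780.0 at z 124.0 zmax 162.0 x of zmax 778.0
scene3 130 min x 776.0 at z 151.0 zmax 163.0 x of zmax 606.0
scene3 180 min x 773.0 at z 129.0 zmax 164.0 x of zmax 774.0
scene3 230 min x 770.0 at z 122.0 zmax 163.0 x of zmax 772.0
scene3 280 min x 767.0 at z 102.0 zmax 163.0 x of zmax 769.0
```

>>> arm_command --plan '[{"travel": [-0.006,0.012,0],"rot": [0,0,0.145],"jaw": 0},{"travel": [-0.012,0.024,0],"rot": [0,0,0.29],"jaw": 0},{"travel": [-0.018,0.036,0],"rot": [0,0,0.435],"jaw": 0},{"travel": [-0.024,0.048,0],"rot": [0,0,0.58],"jaw": 0},{"travel": [-0.03,0.06,0],"rot": [0,0,0.725],"jaw": 0},{"travel": [-0.035,0.071,0],"rot": [0,0,0.87],"jaw": 0},{"travel": [-0.035,0.071,0],"rot": [0,0,1.015],"jaw": 0},{"travel": [-0.035,0.071,0],"rot": [0,0,1.16],"jaw": 0},{"travel": [-0.035,0.071,0],"rot": [0,0,1.305],"jaw": 0},{"travel": [-0.035,0.071,0],"rot": [0,0,1.45],"jaw": 0},{"travel": [-0.035,0.071,0],"rot": [0,0,1.595],"jaw": 0},{"travel": [-0.035,0.071,0],"rot": [0,0,1.7313],"jaw": 0},{"travel": [-0.035,0.071,0],"rot": [0,0,1.7313],"jaw": 0},{"travel": [-0.035,0.071,0],"rot": [0,0,1.7313],"jaw": 0},{"travel": [-0.035,0.071,0],"rot": [0,0,1.7313],"jaw": 0},{"travel": [-0.035,0.071,0],"rot": [0,0,1.7313],"jaw": 0}]'

```text
clock: 22.65
tcp_pos: [660.0, 184.8, 121.6]
tcp_rot: [-0.0, 0.971, 0.24, -0.001]
ft_force: [0.3, 0.3, -0.8]
width: 6.9
grasp_force: 58.8
```

```bash
python3 - <<'E'
from bar import *
s=st(); print(s["joint_positions"].round(2) if hasattr(s["joint_positions"],"round") else s["joint_positions"],s["width"],T_tool(s)[:3,:3].round(4).tolist())
ims={n:cap(n) for n in("scene","top","wrist")}
g=np.array(s["tcp_pos"])-[0,0,18.5]; tip=g-150*np.r_[N,0]; fit3(ims,0,g,tip)
for a in((1.3,216,71),(1.3,75,71)): print(delta(s,t2w(*a),27.76))
print(project([g,tip],ims["wrist"][2]))
E
```

```text
t 22.65 tray [  0.9 221.  121.6] w 6.9 F [ 0.3  0.3 -0.8]
[ 0.01  0.63 -0.47  1.58  0.32  1.01 -1.64] 6.902464748356615 [[0.8844, 0.4668, -0.0013], [0.4668, -0.8844, 0.0004], [-0.0009, -0.0009, -1.0]]
scene 192 dir yaw -152.11 elev -0.51 surface tip [529.3 114.7 106.2] surface at grip [660.4 184.1 107.5] tray tip [  2.1  72.6 106.2] grip [  1.7 221.  107.5]
top 164 dir yaw -152.53 elev -0.31 surface tip [529.1 117.6 106.6] surface at grip [659.7 185.5 107.4] tray tip [ -0.7  73.8 106.6] grip [1.000e-01 2.210e+02 1.074e+02]
wrist 890 dir yaw -152.86 elev -0.62 surface tip [605.1 156.7 108.6] surface at grip [660.  184.8 109.3] tray tip [  0.2 159.3 108.6] grip [  0.9 220.9 109.3]
([-0.005, 0.0005, 0.0506], [-0.0009, 0.0009, 0.0011])
([-0.146, 0.0003, 0.0507], [-0.0009, 0.0009, 0.0011])
[[316.89254919 273.23497183]
 [316.71641722 474.965247  ]]
```

>>> arm_command --plan '[{"travel": [-0.002,0.0005,0.02],"rot": [0,0,0],"jaw": 0},{"travel": [-0.004,0.0005,0.04],"rot": [0,0,0],"jaw": 0},{"travel": [-0.004,0.0005,0.05],"rot": [0,0,0],"jaw": 0},{"travel": [-0.004,0.0005,0.05],"rot": [0,0,0],"jaw": 0},{"travel": [-0.004,0.0005,0.05],"rot": [0,0,0],"jaw": 0},{"travel": [-0.004,0.0005,0.05],"rot": [0,0,0],"jaw": 0}]'

```text
clock: 23.4
tcp_pos: [658.0, 183.3, 73.5]
tcp_rot: [-0.0, 0.971, 0.24, 0.001]
ft_force: [0.7, 0.8, -0.7]
width: 7.5
grasp_force: 58.8
```

```bash
python3 - <<'E'
from bar import *
from scipy.optimize import least_squares
s=st()
ims={n:cap(n) for n in("scene","top","wrist")}
g=np.array(s["tcp_pos"])-[0,0,18.3]; tip=g-150*np.r_[N,0]; fit3(ims,0,g,tip)
for nm in("scene","top"):
    im,d,c=ims[nm]; P=cloud(d,c).reshape(-1,3); t=w2t(P)
    for sg in(-1,1):
        m=(abs(t[:,1]-53*sg+1.5)<5)&(abs(t[:,0])<18)&(P[:,2]>40)&(P[:,2]<70); q=np.c_[t[m],P[m,2]]
        if m.sum()>5: print(nm,sg,m.sum(),"x",np.percentile(q[:,0],[3,97]).round(1),"y",np.median(q[:,1]).round(1),"z",np.percentile(q[:,2],[3,97]).round(1))
im=ims["scene"][0]; save(cv2.resize(im[140:240,270:420],None,fx=5,fy=5,interpolation=cv2.INTER_CUBIC),"s4.png")
E
```

```text
t 23.4 tray [  1.3 218.5  73.5] w 7.5 F [ 0.7  0.8 -0.7]
scene 178 dir yaw -152.84 elev -0.98 surface tip [527.4 113.8  56.9] surface at grip [659.  181.3  59.5] tray tip [ 2.  70.5 56.9] grip [  3.5 218.4  59.5]
top 158 dir yaw -152.42 elev -0.85 surface tip [527.3 115.7  57.8] surface at grip [657.7 183.8  59.9] tray tip [ 0.2 71.3 57.8] grip [  0.7 218.4  59.9]
wrist 894 dir yaw -152.26 elev -1.14 surface tip [603.  154.7  59.9] surface at grip [657.8 183.5  61.1] tray tip [  0.9 156.6  59.9] grip [  1.  218.4  61.1]
scene -1 33 x [-7.2 13.5] y -56.4 z [42.9 63.9]
scene 1 31 x [-7.  13.3] y 49.4 z [41.9 63.8]
top -1 18 x [-8.4 12.2] y -56.1 z [42.9 65.5]
top 1 23 x [-8.3 11.3] y 50.5 z [41.3 66.4]
```

View pics/s4.png

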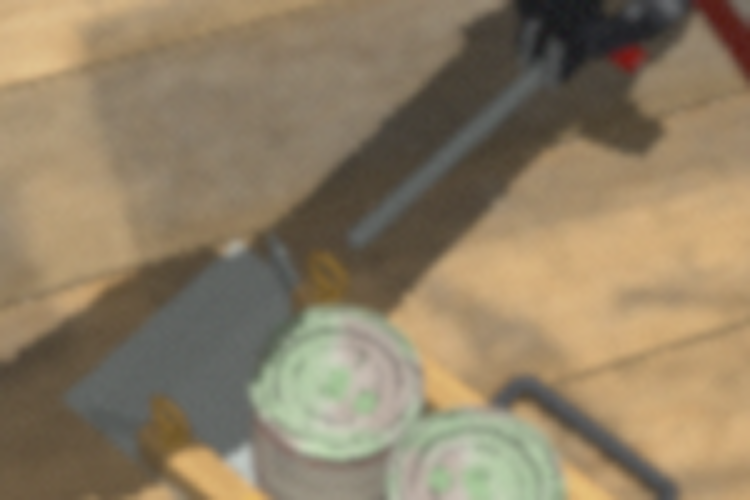

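Crop s4: bar tip at (358,238), facing the far eye at (325,277), with the near eye at (165,425). The bar droops about 0.9° towards its tip, so I correct the pitch and height.

>>> arm_command --plan '[{"travel": [0,0.0008,0.0025],"rot": [0,-0.015,0],"jaw": 0},{"travel": [0,0.0008,0.0025],"rot": [0,-0.015,0],"jaw": 0},{"travel": [0,0.0008,0.0025],"rot": [0,-0.015,0],"jaw": 0},{"travel": [0,0.0008,0.0025],"rot": [0,-0.015,0],"jaw": 0}]'

```text
clock: 23.95
tcp_pos: [657.2, 182.0, 69.5]
tcp_rot: [0.002, 0.971, 0.24, -0.008]
ft_force: [-0.6, -0.1, -1.6]
width: 7.0
grasp_force: 58.8
```

```bash
python3 - <<'E'
from bar import *
s=st(); print(T_tool(s)[:3,:3].round(4).tolist())
ims={n:cap(n) for n in("scene","top","wrist")}
g=np.array(s["tcp_pos"])-[0,0,18.3]; tip=g-150*np.r_[N,0]; fit3(ims,0,g,tip)
E
```

```text
t 23.95 tray [  2.1 217.2  69.5] w 7.0 F [-0.6 -0.1 -1.6]
[[0.8847, 0.4659, -0.0139], [0.4658, -0.8849, -0.0066], [-0.0154, -0.0006, -0.9999]]
scene 175 dir yaw -152.63 elev 0.96 surface tip [526.  111.9  56.8] surface at grip [658.1 180.4  54.4] tray tip [ 2.9 68.4 56.8] grip [  3.9 217.3  54.4]
top 152 dir yaw -152.82 elev 0.54 surface tip [527.  115.4  56.8] surface at grip [657.1 182.3  55.4] tray tip [ 0.3 70.9 56.8] grip [  1.8 217.3  55.4]
wrist 907 dir yaw -152.26 elev 0.0 surface tip [602.1 153.4  57.1] surface at grip [657.1 182.3  57.1] tray tip [  1.7 155.1  57.1] grip [  1.7 217.2  57.1]
```

>>> arm_command --plan '[{"travel": [-0.008,0.0003,0.0001],"rot": [0,0,0],"jaw": 0},{"travel": [-0.016,0.0003,0.0002],"rot": [0,0,0],"jaw": 0},{"travel": [-0.024,0.0003,0.0004],"rot": [0,0,0],"jaw": 0},{"travel": [-0.032,0.0003,0.0005],"rot": [0,0,0],"jaw": 0},{"travel": [-0.04,0.0003,0.0006],"rot": [0,0,0],"jaw": 0},{"travel": [-0.04,0.0003,0.0006],"rot": [0,0,0],"jaw": 0},{"travel": [-0.04,0.0003,0.0006],"rot": [0,0,0],"jaw": 0}]'

```text
clock: 24.8
tcp_pos: [622.0, 162.9, 69.7]
tcp_rot: [0.002, 0.971, 0.24, -0.007]
ft_force: [1.0, 0.7, -0.5]
width: 7.5
grasp_force: 58.8
```

```bash
python3 - <<'E'
from bar import *
s=st(); print(T_tool(s)[:3,:3].round(4).tolist())
ims={n:cap(n) for n in("scene","top","wrist")}
g=np.array(s["tcp_pos"])-[0,0,16.]; tip=g-150*np.r_[N,0]; fit3(ims,0,g,tip)
E
```

```text
t 24.8 tray [  2.6 177.2  69.7] w 7.5 F [ 1.   0.7 -0.5]
[[0.8848, 0.4657, -0.0133], [0.4657, -0.8849, -0.0065], [-0.0148, -0.0004, -0.9999]]
scene 180 dir yaw -152.69 elev 0.52 surface tip [491.   93.2  56.7] surface at grip [622.9 161.3  55.3] tray tip [ 3.3 28.8 56.7] grip [  4.4 177.2  55.3]
top 155 dir yaw -152.77 elev 0.83 surface tip [490.6  95.8  56.9] surface at grip [621.8 163.3  54.8] tray tip [ 0.7 29.6 56.9] grip [  2.1 177.2  54.8]
wrist 884 dir yaw -153.23 elev 0.02 surface tip [567.2 135.1  57.4] surface at grip [622.1 162.8  57.4] tray tip [  1.6 115.8  57.4] grip [  2.7 177.2  57.4]
```

>>> arm_command --plan '[{"travel": [-0.01,0,0.0001],"rot": [0,0,0],"jaw": 0},{"travel": [-0.02,0,0.0003],"rot": [0,0,0],"jaw": 0},{"travel": [-0.03,0,0.0004],"rot": [0,0,0],"jaw": 0},{"travel": [-0.04,0,0.0006],"rot": [0,0,0],"jaw": 0},{"travel": [-0.05,0,0.0007],"rot": [0,0,0],"jaw": 0},{"travel": [-0.06,0,0.0009],"rot": [0,0,0],"jaw": 0},{"travel": [-0.068,0,0.001],"rot": [0,0,0],"jaw": 0},{"travel": [-0.068,0,0.001],"rot": [0,0,0],"jaw": 0},{"travel": [-0.068,0,0.001],"rot": [0,0,0],"jaw": 0}]'

```text
clock: 25.85
tcp_pos: [562.1, 131.4, 69.8]
tcp_rot: [0.002, 0.971, 0.24, -0.007]
ft_force: [-0.5, 0.1, -0.9]
width: 6.9
grasp_force: 58.8
```

```bash
python3 - <<'E'
from bar import *
s=st(); print(s["torque"])
ims={n:cap(n) for n in("scene","top")}
g=np.array(s["tcp_pos"])-[0,0,16.]; tip=g-150*np.r_[N,0]; fit3(ims,0,g,tip)
E
```

```text
t 25.85 tray [  2.5 109.4  69.8] w 6.9 F [-0.5  0.1 -0.9]
[-0.01635253 -0.09136424  0.01496842]
scene 189 dir yaw -153.11 elev 0.76 surface tip [430.1  62.1  56.9] surface at grip [563.  129.5  55. ] tray tip [  2.4 -39.6  56.9] grip [  4.7 109.4  55. ]
top 153 dir yaw -152.39 elev -0.23 surface tip [429.8  63.3  55.3] surface at grip [561.6 132.3  55.9] tray tip [  1.1 -39.3  55.3] grip [  1.5 109.4  55.9]
```

>>> arm_command --plan '[{"travel": [-0.007,0,0.0001],"rot": [0,0,0],"jaw": 0},{"travel": [-0.014,0,0.0002],"rot": [0,0,0],"jaw": 0},{"travel": [-0.021,0,0.0003],"rot": [0,0,0],"jaw": 0},{"travel": [-0.028,0,0.0004],"rot": [0,0,0],"jaw": 0},{"travel": [-0.035,0,0.0005],"rot": [0,0,0],"jaw": 0},{"travel": [-0.035,0,0.0005],"rot": [0,0,0],"jaw": 0},{"travel": [-0.035,0,0.0005],"rot": [0,0,0],"jaw": 0}]'

```text
clock: 26.65
tcp_pos: [530.9, 115.0, 69.8]
tcp_rot: [0.002, 0.971, 0.24, -0.007]
ft_force: [0.0, -0.0, -1.0]
width: 7.0
grasp_force: 58.8
```

```bash
python3 - <<'E'
from bar import *
s=st(); print(s["torque"])
ims={n:cap(n) for n in("scene","top")}
g=np.array(s["tcp_pos"])-[0,0,16.]; tip=g-150*np.r_[N,0]; fit3(ims,0,g,tip)
im=ims["scene"][0]; save(cv2.resize(im[140:260,260:410],None,fx=5,fy=5,interpolation=cv2.INTER_CUBIC),"s5.png")
E
```

```text
t 26.65 tray [ 2.5 74.2 69.8] w 7.0 F [ 0. -0. -1.]
[ 0.06706796 -0.05845768  0.02181122]
scene 195 dir yaw -151.86 elev 0.76 surface tip [400.   45.   57.1] surface at grip [530.9 115.   55.1] tray tip [  3.5 -74.2  57.1] grip [ 2.5 74.2 55.1]
top 146 dir yaw -151.53 elev 0.77 surface tip [401.8  47.9  56.4] surface at grip [529.7 117.2  54.5] tray tip [  1.8 -71.3  56.4] grip [-0.  74.2 54.5]
```

View pics/s5.png

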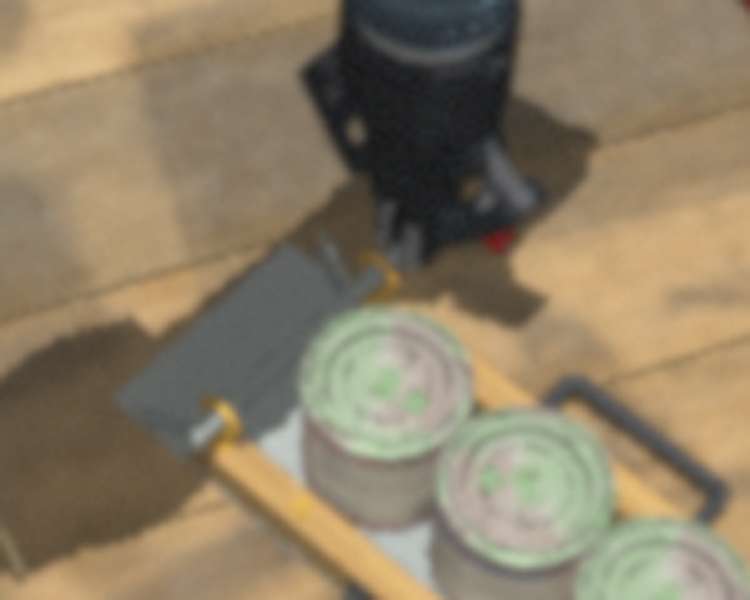

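Crop s5: the bar passes the far eye (378,275) and the near eye (220,420), and its end sticks out at (200,435). I lower it slightly onto the rings, open, wait for the leg to swing down, then rise.

>>> arm_command --plan '[{"travel": [0,0,0.001],"rot": [0,0,0],"jaw": 0},{"travel": [0,0,0.002],"rot": [0,0,0],"jaw": 0},{"travel": [0,0,0.002],"rot": [0,0,0],"jaw": 0.2},{"travel": [0,0,0.002],"rot": [0,0,0],"jaw": 0.35},{"travel": [0,0,0.002],"rot": [0,0,0],"jaw": 0.45},{"travel": [0,0,0.002],"rot": [0,0,0],"jaw": 0.45},{"travel": [0,0,0.002],"rot": [0,0,0],"jaw": 0.45},{"travel": [0,0,-0.015],"rot": [0,0,0],"jaw": 0.45},{"travel": [0,0,-0.04],"rot": [0,0,0],"jaw": 0.45},{"travel": [0,0,-0.08],"rot": [0,0,0],"jaw": 0.45},{"travel": [0,0,-0.13],"rot": [0,0,0],"jaw": 0.45},{"travel": [0.02,0,-0.17],"rot": [0,0,0],"jaw": 0.45},{"travel": [0.05,0,-0.2],"rot": [0,0,0],"jaw": 0.45},{"travel": [0.05,0,-0.2],"rot": [0,0,0],"jaw": 0.45},{"travel": [0.05,0,-0.2],"rot": [0,0,0],"jaw": 0.45}]'

```text
clock: 28.25
tcp_pos: [578.3, 140.2, 269.6]
tcp_rot: [0.001, 0.971, 0.24, -0.007]
ft_force: [0.6, -0.1, -0.1]
width: 38.5
grasp_force: 0.0
```

```bash
python3 - <<'E'
from bar import *
s=st(); 
ims={n:cap(n) for n in("scene","top")}
g=np.array([*t2w(1.5,75,50)]); tip=g-150*np.r_[N,0]; fit3(ims,0,g,tip)
for n,(i2,d2,c2) in ims.items():
    p=cloud(d2,c2).reshape(-1,3); t=w2t(p); m=(p[:,2]>68)&(p[:,2]<90)&(abs(t[:,1])<46)&(t[:,0]>0)&(t[:,0]<262); print(n,"tins x",np.percentile(t[m,0],[.5,99.5]).round(1),"y",np.percentile(t[m,1],[.5,99.5]).round(1))
a=ims["scene"][0][150:270,260:410]; save(cv2.resize(a,None,fx=5,fy=5,interpolation=cv2.INTER_CUBIC),"s6.png")
E
```

```text
t 28.25 tray [  2.3 127.9 269.6] w 38.5 F [ 0.6 -0.1 -0.1]
scene 183 dir yaw -151.92 elev -0.91 surface tip [400.4  43.4  51.8] surface at grip [532.4 113.8  54.2] tray tip [  5.1 -74.6  51.8] grip [ 4.3 74.9 54.2]
top few 16
scene tins x [ 19.1 243.3] y [-39.   36.4]
top tins x [146.6 242.4] y [-37.7  36.4]
```

View pics/s6.png

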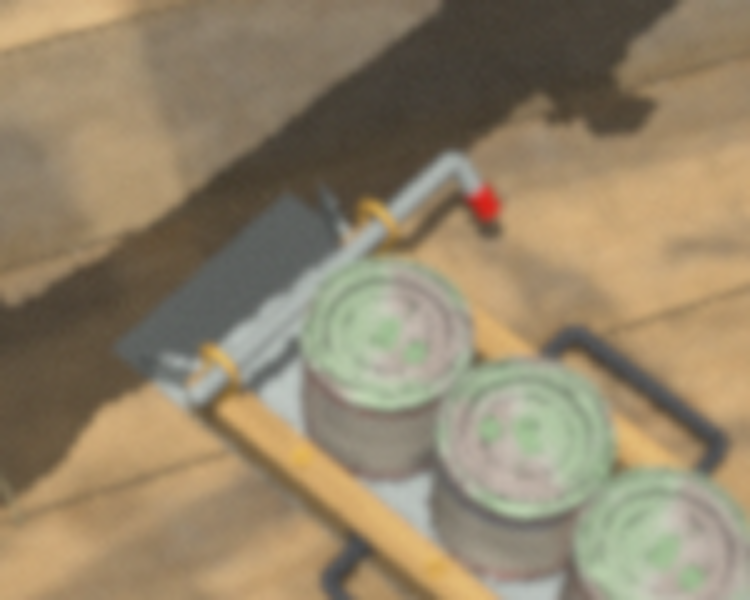

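Crop s6: the bar runs through both eyes and its end sticks out at (198,395), with the leg hanging at (485,205). The tins stand upright in file. I let it settle for a second, then hand in.

>>> arm_command --plan '[{"travel": [0,0,0],"rot": [0,0,0],"jaw": 0.45},{"travel": [0,0,0],"rot": [0,0,0],"jaw": 0.45},{"travel": [0,0,0],"rot": [0,0,0],"jaw": 0.45},{"travel": [0,0,0],"rot": [0,0,0],"jaw": 0.45},{"travel": [0,0,0],"rot": [0,0,0],"jaw": 0.45},{"travel": [0,0,0],"rot": [0,0,0],"jaw": 0.45},{"travel": [0,0,0],"rot": [0,0,0],"jaw": 0.45},{"travel": [0,0,0],"rot": [0,0,0],"jaw": 0.45},{"travel": [0,0,0],"rot": [0,0,0],"jaw": 0.45},{"travel": [0,0,0],"rot": [0,0,0],"jaw": 0.45}]'

```text
clock: 29.35
tcp_pos: [577.9, 139.7, 268.9]
tcp_rot: [0.002, 0.971, 0.24, -0.007]
ft_force: [0.1, -0.5, 0.2]
width: 38.3
grasp_force: 0.0
```

```bash
python3 - <<'E'
from bar import *
ims={"scene":cap("scene")}; g=np.array([*t2w(1.5,75,50)]); fit3(ims,0,g,g-150*np.r_[N,0])
print(ticket.hand_in())
E
```

```text
scene 182 dir yaw -151.63 elev 0.12 surface tip [401.1  43.5  52.5] surface at grip [532.2 114.3  52.2] tray tip [  5.3 -74.   52.5] grip [ 3.8 75.  52.2]
the job is handed in; nothing more can be done
None
```

I handed the job in at about 29 s on the robot's clock: by the last camera check the three tins stand upright in single file in the tray, the bar is through both screw eyes with its end about 21 mm past the second, and it is let go; the hand-in returned no verdict.

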